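Fan out the washed spotting tiles in the drying tray

ROBOT

A 7-joint arm with a two-finger parallel gripper is mounted at the origin on a cart in front of the work surface, level with it; the furniture and walls round the work are solid. World frame = base frame: x ahead of the robot, y to its left, z up, the work surface at z = 0. Lengths are in m, angles in rad, forces in N, time in s.
With the tool pointing down it reaches from about 0.4 to 0.9 m from the base axis. Payload 5.5 kg.
Tool frame: the origin (TCP) lies at the very end of the fingers, on their centre line; the grasp point (between the pads) lies 19 mm behind it; x points along the fingers, y is the direction in which the jaws open and shut, and the axes are right-handed (so a half turn about x gives the same grasp; the last joint's range is limited). The gripper opens to 92 mm and grips with 3 to 60 N. Pads are 19 mm wide; open, the fingers measure 130 mm over their backs; the gripper's body (75 mm by 190 mm) begins 47 mm behind the grasp point.
Start: joints at [1.535, 0.501, -0.427, 1.55, 0.221, 1.138, -0.21], TCP at [0.191, -0.621, 0.227] pointing down, gripper open.
Joint ranges: [-2.88, 2.88], [-0.31, 2.03], [-1.54, 1.56], [0.2, 2.42], [-1.41, 4.55], [0.19, 2.02], [-2.57, 2.57]. Speed limits (rad/s): [2.57, 2.57, 3.14, 3.14, 3.14, 3.14, 3.14].

INTERFACE

Orientations are given as a 3x3 rotation matrix whose columns are the frame's x, y, z axes.
In Python, from bench import arm gives the robot as it stands. The module is installed in compiled form; this text tells all that it offers.
- The arm moves only by the tool apply_moves, never from a script. Its argument "deltas" is text: rows parted by semicolons, each of 4 numbers parted by spaces: the shift along the world's x, y, z as a fraction of full scale, then the turn about the world's z as a fraction of full scale. A call has 1 to 8 rows; each row is the pose to reach, as a shift and turn from the pose commanded when the call began, turning the shorter way round; what a row does not reach only later rows make up. Full scale, the value 1, is 0.5 m for a shift and pi rad for a turn. A row lasts 1/12 s, in which the tool goes at most 41.7 mm and 7.16 degrees, less where a joint would pass 70% of its speed; a pose out of reach is approached as far as the arm can. A call with a number of a shift or a turn outside -1 to 1 is refused whole. A call with a gripper value outside its range is refused whole. "fingers" is the closure, from -1 (fully open) to 1 (shut), set as the call begins (left out, the last holds). The fingers move at their own pace and stop on an object; "newtons" is the grip in N (left out, the last holds). Time passes only in rows, so rows that repeat a pose let the fingers close. It gives the time, the measured TCP pose, the force and the opening at its end, in the units of the state.
- arm.state(): the state, without advancing time (a new reading comes with each control period).
- arm.grab_frame(name): name is "side" or "top"; returns a dict with "color" (384x512x3 uint8, blue, green, red), "fov_y" (degrees; the focal length in pixels is half the picture's height over the tangent of half this angle, whatever the lens; pixels are square), "cx", "cy" (the principal point, pixels), "k1" (the pictures are not rectified: a ray, as slopes to the right and down, at radius r is drawn at 1 + k1 r^2 times it, then the intrinsics apply), "origin" and "rotation" of the camera in the world. Camera axes: x right, y up, looking along -z (the intrinsics and any distortion apply to the point x, -y, -z); pixel columns grow to the right and rows downward; lengths in m; the calibration is good to about 2 mm. A picture is of the moment at which its call begins. There is no depth.
- arm.close_job(): hands the job in, once; it reports no verdict.
The state is a dict: "clock": time; "q": joint angles; "joint_velocities": joint speeds; "effort": joint torques, N m; "tool_pos": TCP position; "ee_rot": TCP orientation; "wrist_force": force on the tool from outside, world axes, zero at the start; "wrist_torque": the same for the moment, N m; "finger_gap": opening from 0.0 (shut) to 1.0 (fully open).
Only numpy, scipy, OpenCV 4.12 (cv2) and the standard library are available. Lean on these libraries where they do the work, as an engineer would, in place of code of your own. Each camera call takes 0.05 s, during which the arm holds its last target.

TASK

Set the three washed spotting tiles out to dry in the steel tray, overlapping like roof shingles, wells up and coloured ends raised towards the head bar: first the blue one, foot in the groove nearest the head bar and leaning on the bar, then the yellow one in the middle groove leaning on the blue, then the red one in the front groove leaning on the yellow, all square to the tray and centred in it. Then swing the wire keeper forward and down so that it rests on the red tile and holds the fan. Let no tile drop, and leave the bottle, the label roll and the timer where they are.

Things in the scene. Friction and masses are not known exactly. Their poses are not given: they have to be found in the camera images.
- tray: Stainless drying tray fixed on the bench, 196 x 130 mm, rim 16 mm high, floor 4 mm above the bench. Origin: centre of its underside; x points from its front (robot side) to its head, y to its left, z up. Three cross ribs along y (4 mm wide, 100 mm long, 4.5 mm above the floor) at 26 mm pitch make three grooves 22 mm wide, each on the head side of its rib.
- head_bar (a point): Middle of the head bar's axis: 8 mm round bar along the tray's y, 80 mm long, 84.3 mm to the head side of groove_1 and 44 mm above the tray floor. A tile with its foot against the rib of groove_1 slopes at 30 degrees on it; the next two, each leaning on the one before, at about 28 and 27. A foot farther from its rib gives a steeper slope.
- groove_1 (a point): Groove nearest the head bar: point on the tray floor (4 mm above the bench), at the rib's head-side face, on the tray's centre line. Axes as the tray's; the groove extends to +x of this point.
- groove_2 (a point): Middle groove, 26 mm nearer the front; point and axes as groove_1.
- groove_3 (a point): Front groove, 52 mm nearer the front than groove_1; point and axes as groove_1.
- tile_blue: White glazed spotting tile, 110 x 60 x 10 mm, 0.14 kg or so, with six round wells in its upper face and a blue band 14 mm wide round one end. Origin: centre of its underside; x points along its length to the blue end, y across its 60 mm width, z out of the face with the wells. It starts lying flat on the bench, wells up, the blue end away from the robot. It can be gripped across its 60 mm width.
- tile_blue_foot (a point): Middle of the lower (underside) edge of the blue tile's plain end, its foot: 55 mm along -x from the tile's origin.
- tile_blue_head (a point): Middle of the underside edge of the blue tile's blue end: 55 mm along +x from the tile's origin.
- tile_yellow: White glazed spotting tile, 110 x 60 x 10 mm, 0.14 kg or so, with six round wells in its upper face and a yellow band 14 mm wide round one end. Origin: centre of its underside; x points along its length to the yellow end, y across its 60 mm width, z out of the face with the wells. It starts lying flat on the bench, wells up, the yellow end away from the robot. It can be gripped across its 60 mm width.
- tile_yellow_foot (a point): Middle of the lower (underside) edge of the yellow tile's plain end, its foot: 55 mm along -x from the tile's origin.
- tile_yellow_head (a point): Middle of the underside edge of the yellow tile's yellow end: 55 mm along +x from the tile's origin.
- tile_red: White glazed spotting tile, 110 x 60 x 10 mm, 0.14 kg or so, with six round wells in its upper face and a red band 14 mm wide round one end. Origin: centre of its underside; x points along its length to the red end, y across its 60 mm width, z out of the face with the wells. It starts lying flat on the bench, wells up, the red end away from the robot. It can be gripped across its 60 mm width.
- tile_red_foot (a point): Middle of the lower (underside) edge of the red tile's plain end, its foot: 55 mm along -x from the tile's origin.
- tile_red_head (a point): Middle of the underside edge of the red tile's red end: 55 mm along +x from the tile's origin.
- keeper (a joint): Hinge of the tray's wire keeper, rad: 0 at the lower stop (arms 5 degrees above level, pointing to the tray's front), grows as it swings up and back; 1.48 upright, 1.87 open stop. Starts folded back past upright and stays there. Light: pushed forward to below about 1.2 it sinks by its own weight on to what is below. On a good fan it rests at about 0.15 to 0.25.
- keeper_hinge (a point): Middle of the keeper's hinge axis, which runs along the tray's y: 112 mm to the head side of groove_1, 22 mm above the tray floor.
- keeper_grip (a point): Middle of the grey sleeve (12 mm diameter, 50 mm long, along the tray's y) on the keeper's cross wire, 105 mm from the hinge axis. The keeper is a U of 5 mm wire with its arms 104 mm apart.
- cleaner: Bystander: light blue bottle with a dark blue cap, 68 mm diameter, 175 mm high; origin at the centre of its underside.
- label_roll: Bystander: white roll lying flat, 68 mm diameter, 41 mm high; origin at the centre of its underside.
- bench_timer: Bystander: white three-key timer, 82 x 58 x 22 mm, lying on its back; origin at the centre of its underside.

How it is judged:
On the way, in this order (a step that is already met when the one before it is completed fails the run):
1. the blue tile stands in its groove and leans on the head bar, let go (x of tile_blue_foot in the frame of groove_1 between -0.005 and 0.021 m and y of tile_blue_foot in the frame of groove_1 between -0.015 and 0.015 m and z of tile_blue_foot in the frame of groove_1 below 0.004 m and angle between tile_blue's own z axis and vertical between 0.3 and 0.87 rad and angle between the y axis of tile_blue and the y axis of tray, either way round below 0.15 rad and contact force between tile_blue and tray above 0.05 N and z of tile_blue_head in the frame of groove_1 above 0.04 m and contact force between the fingers and tile_blue below 0.05 N and linear speed of tile_blue below 0.03 m/s), for 0.2 s.
2. the yellow tile stands in its groove and leans on the blue tile, let go (x of tile_yellow_foot in the frame of groove_2 between -0.005 and 0.021 m and y of tile_yellow_foot in the frame of groove_2 between -0.015 and 0.015 m and z of tile_yellow_foot in the frame of groove_2 below 0.004 m and angle between tile_yellow's own z axis and vertical between 0.3 and 0.87 rad and angle between the y axis of tile_yellow and the y axis of tray, either way round below 0.15 rad and z of tile_yellow_head in the frame of tile_blue between 0.007 and 0.022 m and contact force between tile_yellow and tile_blue above 0.03 N and contact force between the fingers and tile_yellow below 0.05 N and linear speed of tile_yellow below 0.03 m/s), for 0.2 s.
3. the red tile stands in its groove and leans on the yellow tile, let go (x of tile_red_foot in the frame of groove_3 between -0.005 and 0.021 m and y of tile_red_foot in the frame of groove_3 between -0.015 and 0.015 m and z of tile_red_foot in the frame of groove_3 below 0.004 m and angle between tile_red's own z axis and vertical between 0.3 and 0.87 rad and angle between the y axis of tile_red and the y axis of tray, either way round below 0.15 rad and z of tile_red_head in the frame of tile_yellow between 0.007 and 0.022 m and contact force between tile_red and tile_yellow above 0.03 N and contact force between the fingers and tile_red below 0.05 N and linear speed of tile_red below 0.03 m/s), for 0.2 s.
At the end, for the whole second after the job is handed in: Tiles wells up, coloured ends raised, sloping 17 to 50 degrees, square within 8 degrees, within 15 mm of the centre line, each foot on the floor of its own groove (-5 to +21 mm from its point); blue leans on the bar, yellow on blue, red on yellow; keeper rests on red; all at rest (x of tile_blue_foot in the frame of groove_1 between -0.005 and 0.021 m and y of tile_blue_foot in the frame of groove_1 between -0.015 and 0.015 m and z of tile_blue_foot in the frame of groove_1 below 0.004 m and angle between tile_blue's own z axis and vertical between 0.3 and 0.87 rad and angle between the y axis of each of tile_blue, tile_yellow, tile_red and the y axis of tray, either way round below 0.15 rad and contact force between tile_blue and tray above 0.05 N and z of tile_blue_head in the frame of groove_1 above 0.04 m and linear speed of each of tile_blue, tile_yellow, tile_red below 0.02 m/s and x of tile_yellow_foot in the frame of groove_2 between -0.005 and 0.021 m and y of tile_yellow_foot in the frame of groove_2 between -0.015 and 0.015 m and z of tile_yellow_foot in the frame of groove_2 below 0.004 m and angle between tile_yellow's own z axis and vertical between 0.3 and 0.87 rad and z of tile_yellow_head in the frame of tile_blue between 0.007 and 0.022 m and contact force between tile_yellow and tile_blue above 0.03 N and x of tile_red_foot in the frame of groove_3 between -0.005 and 0.021 m and y of tile_red_foot in the frame of groove_3 between -0.015 and 0.015 m and z of tile_red_foot in the frame of groove_3 below 0.004 m and angle between tile_red's own z axis and vertical between 0.3 and 0.87 rad and z of tile_red_head in the frame of tile_yellow between 0.007 and 0.022 m and contact force between tile_red and tile_yellow above 0.03 N and contact force between keeper and tile_red above 0.05 N and value of joint keeper below 0.6 rad and velocity of joint keeper between -0.1 and 0.1 rad/s); the robot touches nothing.
It fails at once if a tile is dropped (it falls free faster than 0.6 m/s, that is from about 2 cm) ((linear speed of tile_blue above 0.6 m/s and contact force between the fingers and tile_blue below 0.05 N) or (linear speed of tile_yellow above 0.6 m/s and contact force between the fingers and tile_yellow below 0.05 N) or (linear speed of tile_red above 0.6 m/s and contact force between the fingers and tile_red below 0.05 N)).
It fails at once if the cleaner bottle is shifted by more than 25 mm or tipped (distance of cleaner from where it was at the start of the episode above 0.025 m or angle between cleaner's own z axis and vertical above 0.35 rad).
It fails at once if the label roll is shifted by more than 25 mm or tipped (distance of label_roll from where it was at the start of the episode above 0.025 m or angle between label_roll's own z axis and vertical above 0.35 rad).
It fails at once if the bench timer is shifted by more than 25 mm or tipped (distance of bench_timer from where it was at the start of the episode above 0.025 m or angle between bench_timer's own z axis and vertical above 0.35 rad).
It also fails if it takes over 72 s, if anything falls off the work surface, if the arm or the gripper's body presses on something with over 40 N, if the wrist force passes 120 N, or if a joint passes its speed limit or range.

## Working session

There is one attempt and no reset: what is moved stays moved. The work goes in short steps, Python scripts to look and compute and a tool call to move; the robot and the scene stay as the last step left them, time stands still between calls to the robot, and variables do not carry over. Pictures are saved under pics/ and viewed, and the job is handed in when it is done.

Besides the shell and the picture viewer there is one more tool, called after ">>>" as a command line: name --argument value ..., lists and objects as JSON in quotes. apply_moves: Moves the arm, as the interface text tells. Its arguments: {"type":"object","properties":{"deltas":{"type":"string"},"fingers":{"type":"number"},"newtons":{"type":"number"}},"required":["deltas"]}

```bash
mkdir -p pics; cat > h.py <<'E'
import numpy as np, cv2
from bench import arm
def K(f):
    h,w=f["color"].shape[:2]; fl=h/2/np.tan(np.radians(f["fov_y"])/2); return fl
def ray(f,u,v):
    fl=K(f); xd=(u-f["cx"])/fl; yd=(v-f["cy"])/fl
    x,y=xd,yd
    for _ in range(30):
        s=1+f["k1"]*(x*x+y*y); x,y=xd/s,yd/s
    d=np.array(f["rotation"])@np.array([x,-y,-1.0]); return np.array(f["origin"]),d/np.linalg.norm(d)
def plane(f,u,v,z):
    o,d=ray(f,u,v); return o+d*(z-o[2])/d[2]
def proj(f,p):
    c=np.array(f["rotation"]).T@(np.array(p)-np.array(f["origin"])); x,y=c[0]/-c[2],-c[1]/-c[2]
    s=1+f["k1"]*(x*x+y*y); fl=K(f); return np.array([f["cx"]+fl*x*s,f["cy"]+fl*y*s])
def tri(f1,p1,f2,p2):
    o1,d1=ray(f1,*p1); o2,d2=ray(f2,*p2)
    A=np.stack([d1,-d2],1); t=np.linalg.lstsq(A,o2-o1,rcond=None)[0]
    a=o1+t[0]*d1;b=o2+t[1]*d2; return (a+b)/2,np.linalg.norm(a-b)
E
python3 - <<'E'
from h import *
import pickle
fs={}
for n in("side","top"):
    f=arm.grab_frame(n); fs[n]=f; cv2.imwrite(f"pics/{n}0.png",f["color"])
    print(n,f["origin"],np.round(f["rotation"],3).tolist(),f["fov_y"],f["cx"],f["cy"],f["k1"])
pickle.dump(fs,open("f0.pkl","wb"))
s=arm.state(); print({k:np.round(v,3).tolist() for k,v in s.items()})
E
```

```text
side [-0.00339861  0.94282898  0.76123751] [[-0.862, 0.281, -0.421], [-0.506, -0.485, 0.713], [-0.004, 0.828, 0.561]] 43.89086581363299 265.6017096414069 184.70413872647995 -0.10989407197067284
top [0.45215512 0.03522038 1.27149415] [[0.014, 0.996, -0.093], [-1.0, 0.015, 0.007], [0.008, 0.093, 0.996]] 52.635976334662935 254.2893464184867 187.65121884465952 -0.10516798804639516
{'clock': 0.1, 'q': [1.535, 0.502, -0.427, 1.551, 0.221, 1.138, -0.21], 'joint_velocities': [0.0, -0.001, -0.002, -0.002, 0.001, 0.001, -0.001], 'effort': [-0.011, -56.787, -5.838, -27.992, -0.069, 0.024, 0.0], 'tool_pos': [0.191, -0.621, 0.226], 'ee_rot': [[-0.0, 0.294, -0.956], [0.002, -0.956, -0.294], [-1.0, -0.002, -0.0]], 'wrist_force': [-0.538, -0.435, -0.39], 'wrist_torque': [0.0, 0.018, 0.034], 'finger_gap': 0.999}
```

View pics/side0.png

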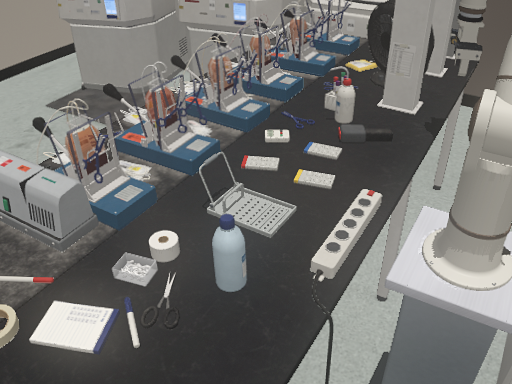

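View pics/top0.png

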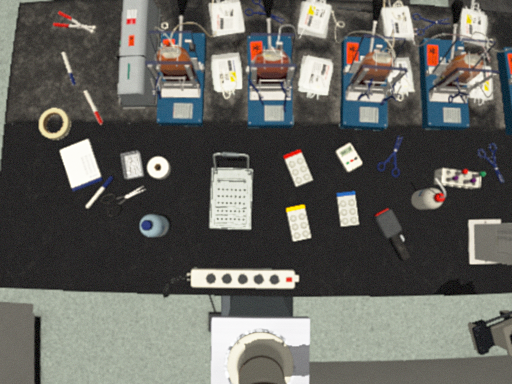

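```bash
python3 - <<'E'
from h import *
import pickle
fs=pickle.load(open("f0.pkl","rb"))
c=fs["top"]["color"][130:260,190:390]; cv2.imwrite("pics/topz.png",cv2.resize(c,None,fx=4,fy=4,interpolation=cv2.INTER_CUBIC))
c=fs["side"]["color"][115:245,190:360]; cv2.imwrite("pics/sidez.png",cv2.resize(c,None,fx=4.6,fy=4.6,interpolation=cv2.INTER_CUBIC))
f=fs["top"];img=f["color"]
hsv=cv2.cvtColor(img,cv2.COLOR_BGR2HSV)
bright=(hsv[...,2]>120).astype(np.uint8)
col={"blue":(100,125),"yellow":(20,35),"red":(0,8)}
for n,(u0,u1,v0,v1) in {"red":(280,316,145,190),"yellow":(284,316,200,246),"blue":(330,364,186,232)}.items():
    m=np.zeros_like(bright); m[v0:v1,u0:u1]=bright[v0:v1,u0:u1]|((hsv[v0:v1,u0:u1,1]>120)&(hsv[v0:v1,u0:u1,2]>80)).astype(np.uint8)
    cs,_=cv2.findContours(m,cv2.RETR_EXTERNAL,cv2.CHAIN_APPROX_NONE); k=max(cs,key=cv2.contourArea)
    P=np.array([plane(f,u,v,0.010)[:2] for u,v in k[:,0]]).astype(np.float32)*1000
    r=cv2.minAreaRect(P); 
    mb=m.astype(bool)&(hsv[...,1]>110); ys,xs=np.nonzero(mb); b=plane(f,xs.mean(),ys.mean(),0.01)[:2]*1000
    c=np.array(r[0]); print(n,np.round(r[0],1),np.round(r[1],1),r[2],"band",np.round(b,1),"dir",np.degrees(np.arctan2(*(b-c)[::-1])))
E
```

```text
red [ 640.  -114.7] [114.8  65.6] 22.60531997680664 band [685.4 -95.8] dir 22.573049046584625
yellow [ 459.1 -117.2] [114.9  68. ] 12.053309440612793 band [ 507.  -107.1] dir 11.909302521220486
blue [ 507. -280.] [114.2  64.2] 7.3369550704956055 band [ 556.9 -273.7] dir 7.140082848332081
```

View pics/topz.png

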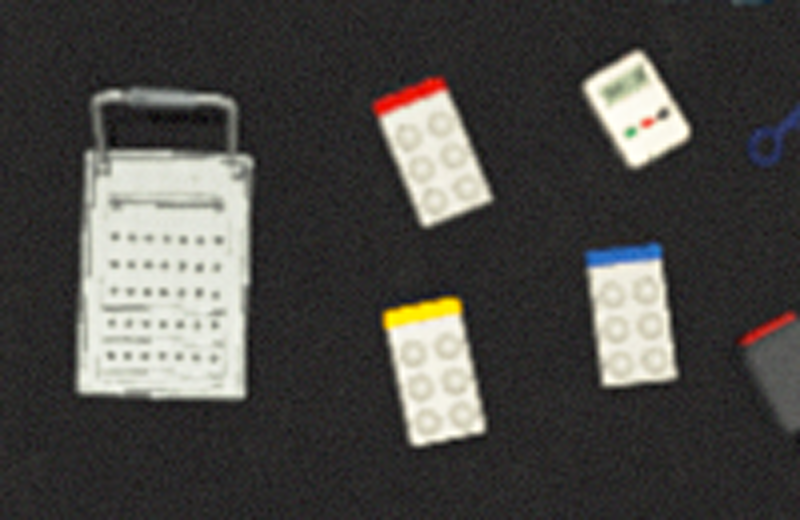

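View pics/sidez.png

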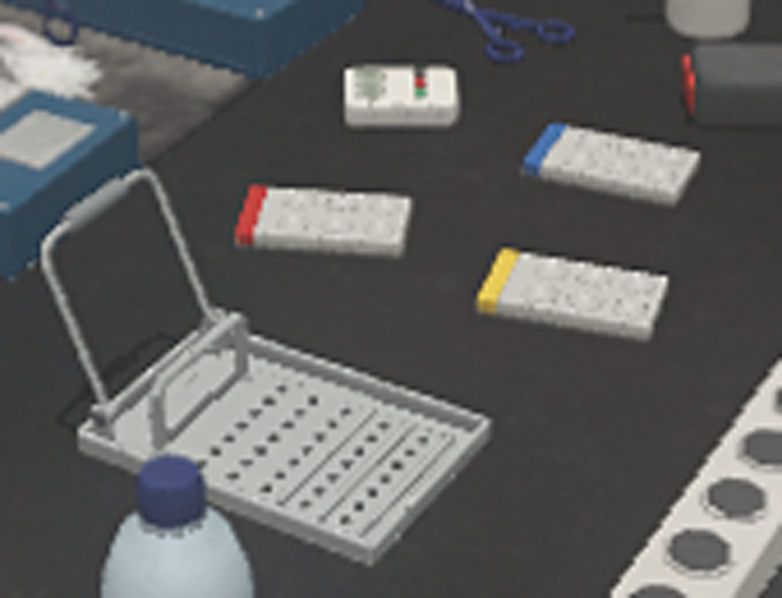

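```bash
python3 - <<'E'
from h import *
import pickle
fs=pickle.load(open("f0.pkl","rb"))
f=fs["top"];img=f["color"]
g=cv2.cvtColor(img,cv2.COLOR_BGR2GRAY)
# left/right edges: subpixel threshold crossing per row; front edge per column
def cross(line,pos,th=110):
    i=np.nonzero(line>th)[0]; return i
L=[];R=[];F=[];H=[]
for v in range(174,225):
    i=np.nonzero(g[v,200:262]>110)[0]+200
    for lst,a,b in((L,i[0]-1,i[0]),(R,i[-1]+1,i[-1])):
        t=(110-float(g[v,a]))/(float(g[v,b])-float(g[v,a])); lst.append((a+(b-a)*t,v))
for u in range(214,248):
    i=np.nonzero(g[200:240,u]>110)[0]+200
    a,b=i[-1]+1,i[-1]; t=(110-float(g[a,u]))/(float(g[b,u])-float(g[a,u])); F.append((u,a+(b-a)*t))
    if 219<u<245:
        i=np.nonzero(g[160:190,u]>110)[0]+160; a,b=i[0]-1,i[0]; t=(110-float(g[a,u]))/(float(g[b,u])-float(g[a,u])); H.append((u,a+(b-a)*t))
def fit(l,z):
    P=np.array([plane(f,u,v,z)[:2]*1000 for u,v in l],np.float32)
    vx,vy,x,y=cv2.fitLine(P,cv2.DIST_HUBER,0,.01,.01)[:,0]; d=np.array([vx,vy]); p=np.array([x,y]); n=np.array([-vy,vx])
    return p,d,np.abs((P-p)@n).mean()
for n,l in zip("LRFH",(L,R,F,H)):
  for z in(0.016,):
    p,d,e=fit(l,z); print(n,z,np.round(p,1),np.round(np.degrees(np.arctan2(d[1],d[0])),2),round(float(e),2))
# triangulated points
s=fs["side"]
S=lambda u,v:(190+u/4.6,115+v/4.6); T=lambda u,v:(190+u/4,130+v/4)
for n,a,b in[("front-right corner",(245,398),(490,425)),("front-left",(79,395),(372,560)),("bar left",(113,203),(160,385)),("bar right",(219,204),(240,325)),
 ("sleeve",(165,97),(97,203))]:
    p,e=tri(f,T(*a),s,S(*b)); print(n,np.round(p*1000,1),round(e*1000,1))
E
```

```text
L 0.016 [520.4 170.6] -1.15 0.42
R 0.016 [530.   34.9] -0.92 0.49
F 0.016 [434.3  80.3] 88.8 0.51
H 0.016 [634.4  99.9] 87.65 0.55
front-right corner [435.7  35.1   8.2] 4.6
front-left [436. 170.   6.] 4.7
bar left [588.4 142.3  47.7] 4.5
bar right [589.9  58.3  38.3] 4.3
sleeve [659.5  97.9 121.6] 1.3
```

```bash
python3 - <<'E'
from h import *
import pickle
fs=pickle.load(open("f0.pkl","rb"))
f=fs["top"];s=fs["side"];g=cv2.cvtColor(f["color"],cv2.COLOR_BGR2GRAY)
T=lambda u,v:(190+u/4-.375,130+v/4-.375)
print("bar",[np.round(plane(f,*T(u,203.5),0.050)*1000,1) for u in(113,219)])
print("sleeve",np.round(plane(f,*T(165,97),0.123)*1000,1))
for v in range(174,226):
    x=plane(f,231,v,0.006)[0]*1000
    print(v,round(x,1),round(plane(f,231,v,0.05)[0]*1000,1),g[v,219:244:1].mean().round(0))
c=f["color"][155:235,200:262]; cv2.imwrite("pics/tray8.png",cv2.resize(c,None,fx=7,fy=7,interpolation=cv2.INTER_CUBIC))
E
```

```text
bar [array([587. , 142.1,  50. ]), array([588.3,  58.2,  50. ])]
sleeve [659.9  98.7 123. ]
174 614.0 608.4 223.0
175 610.7 605.2 224.0
176 607.4 602.0 225.0
177 604.1 598.8 221.0
178 600.8 595.6 203.0
179 597.5 592.4 202.0
180 594.2 589.3 169.0
181 590.9 586.1 167.0
182 587.6 582.9 212.0
183 584.3 579.7 227.0
184 581.0 576.5 226.0
185 577.7 573.3 226.0
186 574.4 570.2 226.0
187 571.1 567.0 227.0
188 567.8 563.8 217.0
189 564.6 560.6 191.0
190 561.3 557.5 202.0
191 558.0 554.3 224.0
192 554.7 551.1 228.0
193 551.4 548.0 228.0
194 548.1 544.8 227.0
195 544.9 541.6 208.0
196 541.6 538.5 188.0
197 538.3 535.3 209.0
198 535.0 532.2 226.0
199 531.8 529.0 230.0
200 528.5 525.9 230.0
201 525.2 522.7 227.0
202 522.0 519.5 198.0
203 518.7 516.4 192.0
204 515.4 513.2 221.0
205 512.2 510.1 227.0
206 508.9 506.9 207.0
207 505.7 503.8 207.0
208 502.4 500.7 220.0
209 499.1 497.5 225.0
210 495.9 494.4 203.0
211 492.6 491.2 197.0
212 489.4 488.1 224.0
213 486.1 484.9 229.0
214 482.9 481.8 212.0
215 479.6 478.7 214.0
216 476.4 475.5 226.0
217 473.1 472.4 229.0
218 469.9 469.3 205.0
219 466.6 466.1 196.0
220 463.4 463.0 224.0
221 460.1 459.9 231.0
222 456.9 456.7 218.0
223 453.7 453.6 218.0
224 450.4 450.5 223.0
225 447.2 447.4 224.0
```

View pics/tray8.png

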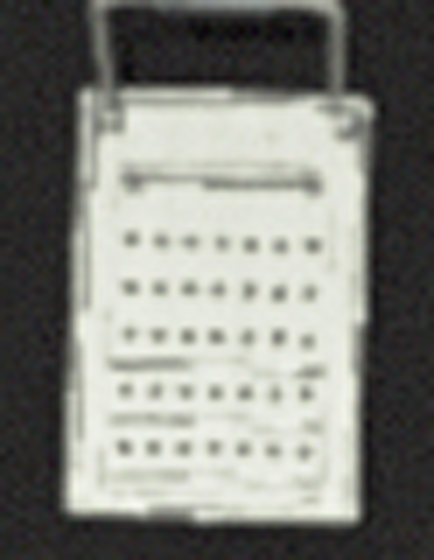

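>>> apply_moves --deltas "0.582 0.674 -0.06 -0.055;0.582 0.674 -0.06 -0.055;0.582 0.674 -0.06 -0.055;0.582 0.674 -0.06 -0.055;0.582 0.674 -0.06 -0.055;0.582 0.674 -0.06 -0.055;0.582 0.674 -0.06 -0.055;0.582 0.674 -0.06 -0.055" --fingers -0.7 --newtons 35

```text
clock: 0.77
tool_pos: [0.4094, -0.3677, 0.204]
ee_rot: [[-0.0, 0.125, -0.992], [0.0, -0.992, -0.125], [-1.0, -0.0, 0.0]]
wrist_force: [0.0, -1.0, 1.0]
finger_gap: 0.854
```

>>> apply_moves --deltas "0.145 0.167 0 0;0.145 0.167 -0.05 0;0.145 0.167 -0.15 0;0.145 0.167 -0.25 0;0.145 0.167 -0.31 0;0.145 0.167 -0.31 0"

```text
clock: 1.27
tool_pos: [0.4789, -0.2831, 0.0446]
ee_rot: [[-0.005, 0.128, -0.992], [0.004, -0.992, -0.128], [-1.0, -0.004, 0.005]]
wrist_force: [-1.3, -0.7, 0.1]
finger_gap: 0.849
```

```bash
cat > snap.py <<'E'
import sys; from h import *
n=sys.argv[1]; x0,x1,y0,y1=map(int,sys.argv[3:7]) 
f=arm.grab_frame(sys.argv[2]); s=arm.state()
c=f["color"][y0:y1,x0:x1]; k=min(790/(x1-x0),590/(y1-y0)); cv2.imwrite(f"pics/{n}.png",cv2.resize(c,None,fx=k,fy=k,interpolation=cv2.INTER_CUBIC)); print("zoom",k,np.round(s["tool_pos"],4),round(s["clock"],2),s["finger_gap"])
import pickle; pickle.dump(f,open(f"pics/{n}.pkl","wb"))
E
python3 snap.py a1 side 270 380 90 180
```

```text
zoom 6.555555555555555 [ 0.4771 -0.2823  0.0421] 1.32 0.8502463891450215
```

View pics/a1.png

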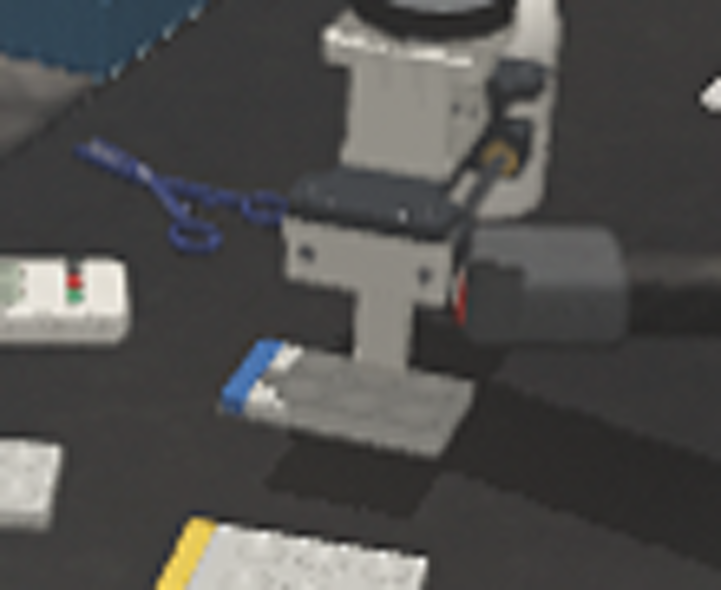

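>>> apply_moves --deltas "0 0 -0.05 0;0 0 -0.05 0;0 0 -0.05 0;0 0 -0.05 0"

```text
clock: 1.65
tool_pos: [0.4819, -0.2865, 0.0257]
ee_rot: [[0.001, 0.125, -0.992], [-0.001, -0.992, -0.125], [-1.0, 0.001, -0.001]]
wrist_force: [0.1, -0.2, 0.7]
finger_gap: 0.853
```

>>> apply_moves --deltas "0 0.004 -0.03 0;0 0.004 -0.045 0;0 0.004 -0.045 0;0 0.004 -0.045 0"

```text
clock: 1.98
tool_pos: [0.4813, -0.2843, 0.0025]
ee_rot: [[0.0, 0.125, -0.992], [-0.0, -0.992, -0.125], [-1.0, 0.0, -0.0]]
wrist_force: [0.5, -0.7, 0.4]
finger_gap: 0.851
```

>>> apply_moves --deltas "0 0 0 0;0 0 0 0;0 0 0 0;0 0 0 0;0 0 0 0" --fingers 1 --newtons 35

```text
clock: 2.4
tool_pos: [0.4816, -0.2842, 0.0024]
ee_rot: [[0.001, 0.126, -0.992], [-0.001, -0.992, -0.126], [-1.0, 0.001, -0.001]]
wrist_force: [-0.1, -0.3, 5.0]
finger_gap: 0.646
```

>>> apply_moves --deltas "0 0 0.04 0;0 0 0.12 0;0 0 0.2 0;0 0 0.2 0;0 0 0.2 0"

```text
clock: 2.82
tool_pos: [0.4831, -0.2851, 0.1043]
ee_rot: [[0.004, 0.125, -0.992], [-0.003, -0.992, -0.125], [-1.0, 0.004, -0.004]]
wrist_force: [0.2, 0.9, -1.5]
finger_gap: 0.649
```

```bash
python3 snap.py a2 side 270 380 90 180
```

```text
zoom 6.555555555555555 [ 0.4813 -0.2844  0.1024] 2.87 0.6469583666390638
```

View pics/a2.png

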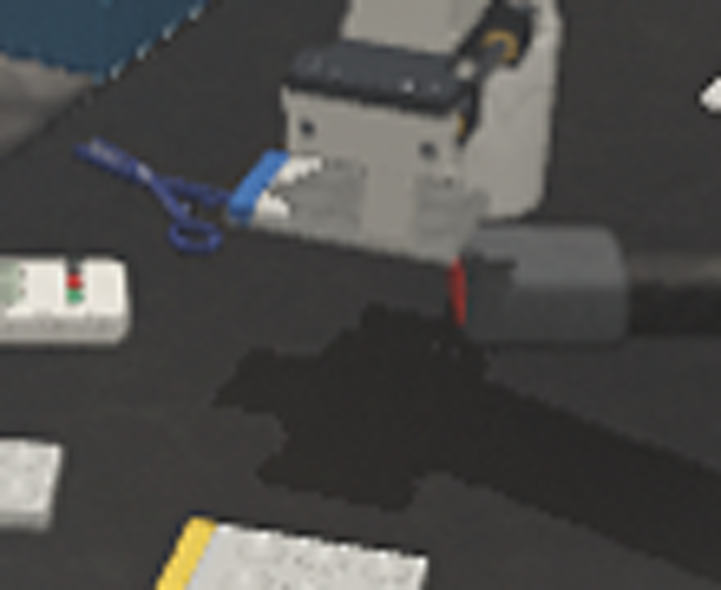

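>>> apply_moves --deltas "0.01 0.06 0 -0.01;0.03 0.13 0 -0.02;0.05 0.2 0 -0.03;0.06 0.27 0 -0.04;0.07 0.34 0 -0.046;0.08 0.41 0 -0.046;0.09 0.48 0 -0.046;0.1 0.55 0 -0.046"

```text
clock: 3.53
tool_pos: [0.5294, -0.0075, 0.0998]
ee_rot: [[-0.004, -0.019, -1.0], [0.0, -1.0, 0.019], [-1.0, -0.0, 0.004]]
wrist_force: [0.9, 0.9, -1.9]
finger_gap: 0.652
```

>>> apply_moves --deltas "0.006 0.07 0 0;0.006 0.12 0 0;0.006 0.17 0 0;0.006 0.2 0 0;0.006 0.22 0 0;0.006 0.224 0 0;0.006 0.224 0 0;0.006 0.224 0 0"

```text
clock: 4.2
tool_pos: [0.5338, 0.1013, 0.101]
ee_rot: [[-0.002, -0.02, -1.0], [-0.001, -1.0, 0.02], [-1.0, 0.001, 0.001]]
wrist_force: [0.3, 0.2, -1.0]
finger_gap: 0.649
```

```bash
python3 snap.py b1 side 170 320 120 240;python3 snap.py b2 top 170 320 120 240
```

```text
zoom 4.916666666666667 [0.534  0.101  0.1012] 4.25 0.6488643045360555
zoom 4.916666666666667 [0.5342 0.101  0.1014] 4.3 0.650547826399311
```

View pics/b1.png

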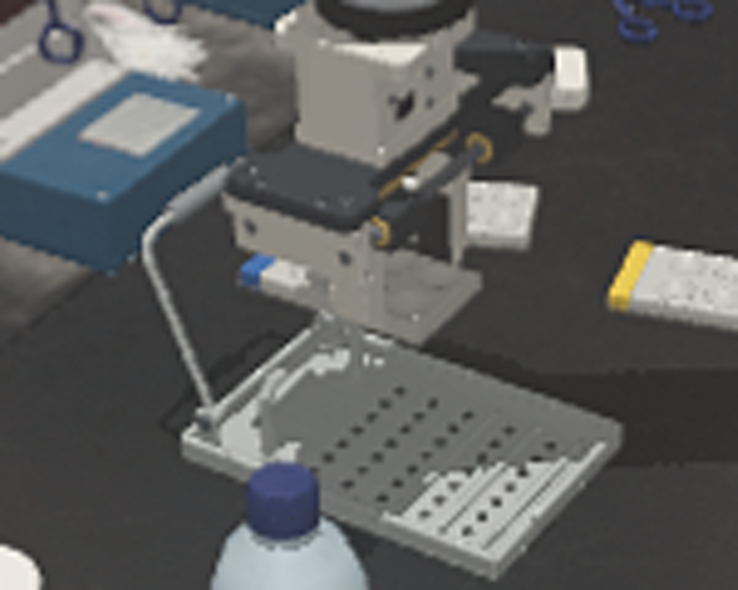

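View pics/b2.png

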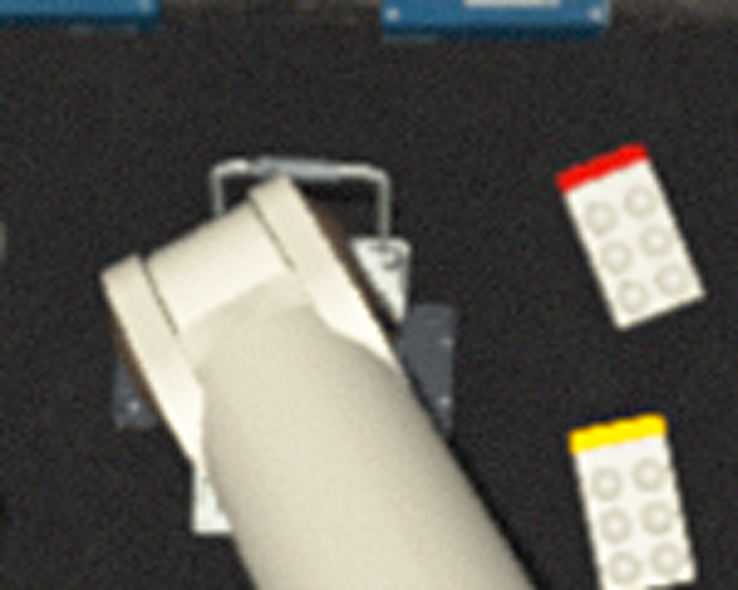

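>>> apply_moves --deltas "0 0.002 -0.03 0;0 0.002 -0.06 0;0 0.002 -0.08 0;0 0.002 -0.09 0;0 0.002 -0.09 0;0 0.002 -0.09 0"

```text
clock: 4.8
tool_pos: [0.5343, 0.1037, 0.0568]
ee_rot: [[-0.0, -0.019, -1.0], [-0.0, -1.0, 0.019], [-1.0, 0.0, 0.0]]
wrist_force: [0.3, -0.1, -1.6]
finger_gap: 0.648
```

>>> apply_moves --deltas "0 0 -0.005 0;0 0 -0.01 0;0 0 -0.015 0;0 0 -0.02 0;0 0 -0.025 0;0 0 -0.03 0;0 0 -0.03 0" --newtons 18

```text
clock: 5.38
tool_pos: [0.5347, 0.1042, 0.0417]
ee_rot: [[0.001, -0.018, -1.0], [0.0, -1.0, 0.018], [-1.0, -0.0, -0.001]]
wrist_force: [0.3, 0.9, 1.7]
finger_gap: 0.651
```

```bash
python3 snap.py b3 side 200 300 145 225
```

```text
zoom 7.375 [0.5347 0.1042 0.0418] 5.43 0.6524450399972554
```

View pics/b3.png

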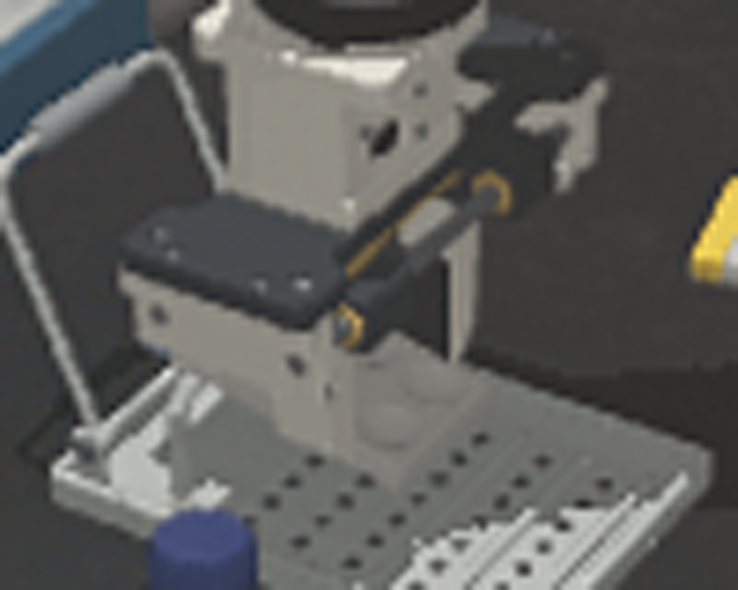

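>>> apply_moves --deltas "0 -0.003 -0.005 0;0 -0.003 -0.01 0;0 -0.003 -0.015 0;0 -0.003 -0.02 0;0 -0.003 -0.025 0;0 -0.003 -0.03 0;0 -0.003 -0.033 0;0 -0.003 -0.033 0"

```text
clock: 6.1
tool_pos: [0.5337, 0.1023, 0.0248]
ee_rot: [[-0.001, -0.019, -1.0], [-0.0, -1.0, 0.019], [-1.0, 0.0, 0.001]]
wrist_force: [-0.3, -0.1, 1.3]
finger_gap: 0.653
```

```bash
python3 snap.py b4 side 200 300 145 225
```

```text
zoom 7.375 [0.5337 0.1023 0.0249] 6.15 0.6501168569086062
```

View pics/b4.png

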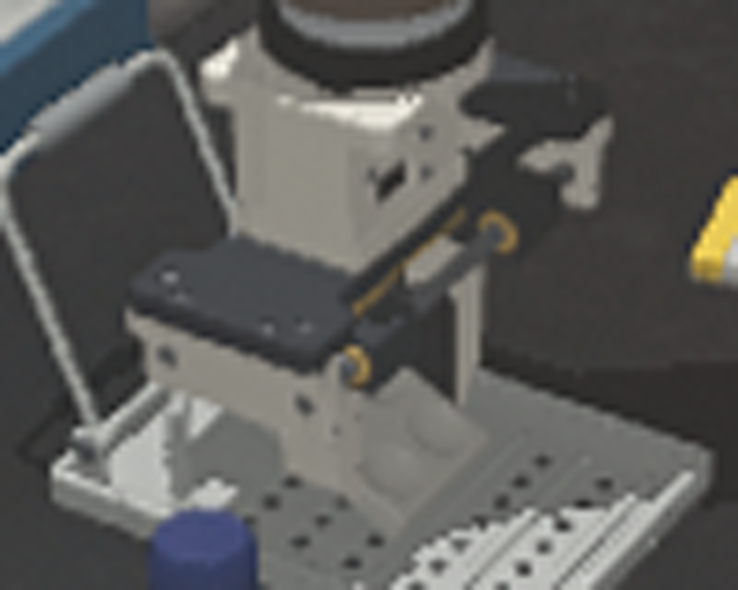

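>>> apply_moves --deltas "0 0 -0.003 0;0 0 -0.006 0;0 0 -0.006 0;0 0 -0.006 0"

```text
clock: 6.48
tool_pos: [0.5341, 0.1024, 0.0222]
ee_rot: [[-0.0, -0.019, -1.0], [-0.0, -1.0, 0.019], [-1.0, 0.0, 0.0]]
wrist_force: [-0.5, -1.4, 1.3]
finger_gap: 0.65
```

>>> apply_moves --deltas "0 0 -0.003 0;0 0 -0.005 0;0 0 -0.005 0;0 0 -0.005 0"

```text
clock: 6.82
tool_pos: [0.5344, 0.1026, 0.0203]
ee_rot: [[0.0, -0.018, -1.0], [-0.0, -1.0, 0.018], [-1.0, 0.0, -0.0]]
wrist_force: [-1.4, -1.4, 7.2]
finger_gap: 0.645
```

>>> apply_moves --deltas "0 0 0 0;0 0 0 0;0 0 0 0;0 0 0 0" --fingers -0.5

```text
clock: 7.15
tool_pos: [0.5339, 0.1025, 0.0195]
ee_rot: [[-0.001, -0.018, -1.0], [-0.0, -1.0, 0.018], [-1.0, 0.0, 0.001]]
wrist_force: [1.1, -0.7, -0.0]
finger_gap: 0.746
```

>>> apply_moves --deltas "0 0 0.02 0;0 0 0.06 0;0 0 0.12 0;0 0 0.18 0;0 0 0.2 0"

```text
clock: 7.57
tool_pos: [0.5366, 0.1036, 0.1243]
ee_rot: [[0.006, -0.018, -1.0], [0.001, -1.0, 0.018], [-1.0, -0.001, -0.006]]
wrist_force: [0.3, -0.2, 0.3]
finger_gap: 0.751
```

```bash
python3 snap.py b5 side 200 300 145 225; python3 snap.py b6 top 170 320 120 240
```

```text
zoom 7.375 [0.5372 0.1035 0.1248] 7.62 0.7504582658127608
zoom 4.916666666666667 [0.5363 0.103  0.1227] 7.67 0.7512634803098516
```

View pics/b5.png

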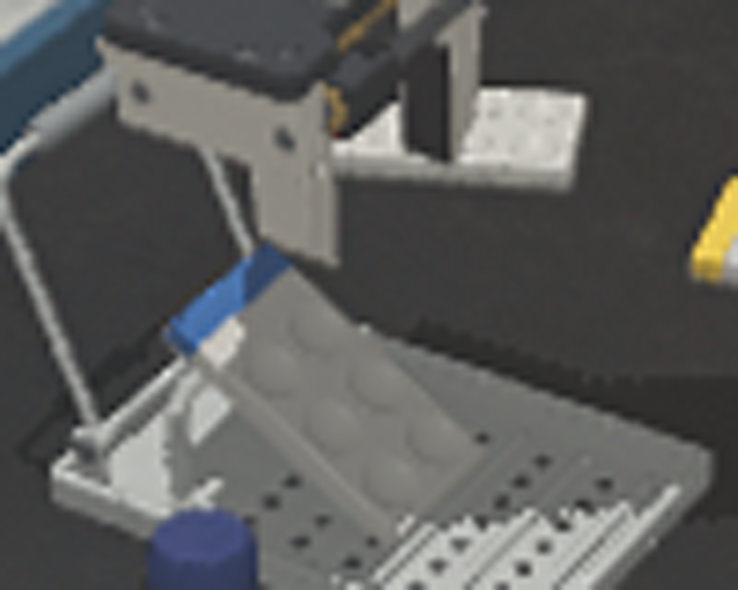

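>>> apply_moves --deltas "-0.02 -0.06 0 0.02;-0.06 -0.13 0 0.04;-0.1 -0.2 0 0.06;-0.14 -0.28 0 0.072;-0.18 -0.35 0 0.072;-0.21 -0.42 0 0.072;-0.226 -0.456 0 0.072;-0.226 -0.456 0 0.072" --fingers -0.7

```text
clock: 8.33
tool_pos: [0.4173, -0.1304, 0.1184]
ee_rot: [[-0.004, 0.198, -0.98], [-0.001, -0.98, -0.198], [-1.0, 0.0, 0.005]]
wrist_force: [0.2, -0.4, -0.3]
finger_gap: 0.849
```

```bash
python3 snap.py c1 top 190 340 140 250;python3 snap.py c2 side 190 340 130 240
```

```text
zoom 5.266666666666667 [ 0.419  -0.1278  0.1188] 8.38 0.8477276921007078
zoom 5.266666666666667 [ 0.4202 -0.126   0.119 ] 8.43 0.8547267226836989
```

View pics/c1.png

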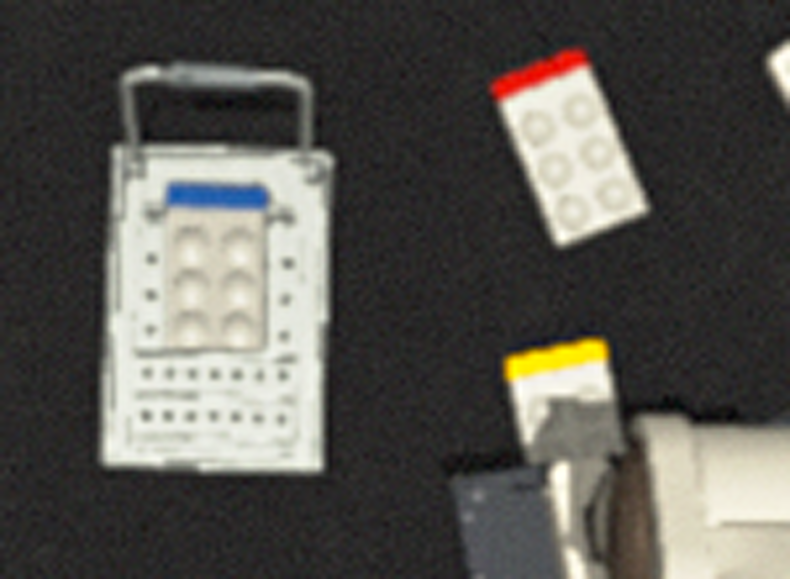

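View pics/c2.png

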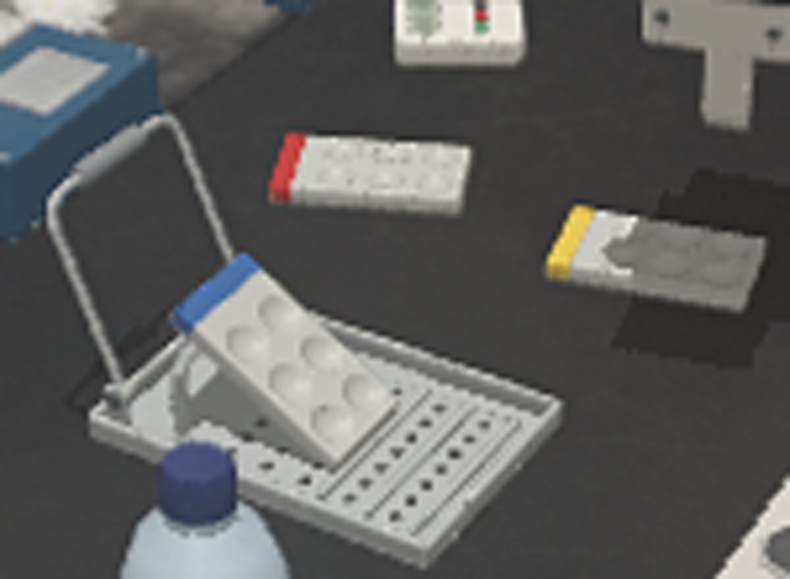

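>>> apply_moves --deltas "0 0 -0.06 0;0 0 -0.12 0;0 0 -0.17 0;0 0 -0.2 0;0 0 -0.21 0;0 0 -0.21 0;0 0 -0.21 0"

```text
clock: 9.02
tool_pos: [0.4219, -0.1241, 0.015]
ee_rot: [[0.0, 0.208, -0.978], [0.001, -0.978, -0.208], [-1.0, -0.001, -0.0]]
wrist_force: [0.0, -0.3, -0.0]
finger_gap: 0.848
```

>>> apply_moves --deltas "0 0 -0.012 0;0 0 -0.025 0;0 0 -0.025 0;0 0 -0.025 0"

```text
clock: 9.35
tool_pos: [0.4212, -0.1256, 0.0024]
ee_rot: [[0.0, 0.206, -0.979], [-0.0, -0.979, -0.206], [-1.0, 0.0, 0.0]]
wrist_force: [-0.6, 0.0, -0.0]
finger_gap: 0.851
```

>>> apply_moves --deltas "0 0 0 0;0 0 0 0;0 0 0 0;0 0 0 0;0 0 0 0" --fingers 1 --newtons 40

```text
clock: 9.77
tool_pos: [0.4214, -0.1257, 0.0025]
ee_rot: [[0.0, 0.206, -0.979], [-0.0, -0.979, -0.206], [-1.0, 0.0, -0.0]]
wrist_force: [-0.5, 0.1, 2.6]
finger_gap: 0.649
```

>>> apply_moves --deltas "0 0 0.03 0;0 0 0.09 0;0 0 0.15 0;0 0 0.2 0;0 0 0.2 0;0 0 0.2 0"

```text
clock: 10.27
tool_pos: [0.4222, -0.1262, 0.1034]
ee_rot: [[0.003, 0.206, -0.979], [-0.002, -0.979, -0.206], [-1.0, 0.002, -0.002]]
wrist_force: [-0.1, 0.5, -1.5]
finger_gap: 0.643
```

```bash
python3 snap.py c3 side 270 380 90 200; python3 snap.py c4 top 250 350 170 250
```

```text
zoom 5.363636363636363 [ 0.421  -0.1258  0.1023] 10.32 0.6446863160152786
zoom 7.375 [ 0.4203 -0.1256  0.1016] 10.37 0.6422810737435303
```

View pics/c3.png

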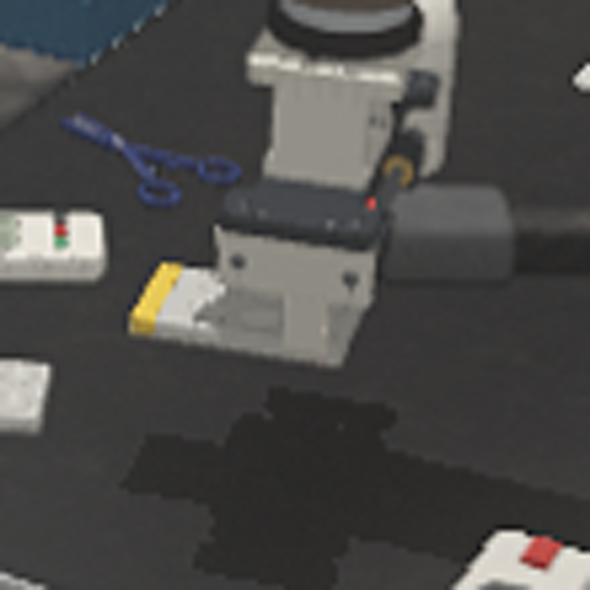

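View pics/c4.png

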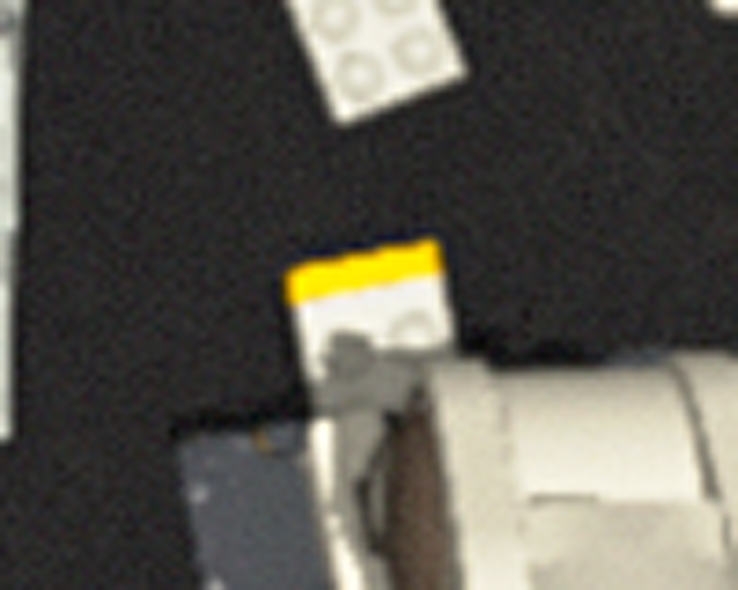

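```bash
python3 - <<'E'
from h import *
import pickle
L=lambda n:pickle.load(open(f"pics/{n}.pkl","rb"))
f=L("c1"); print("blue foot upper",np.round(plane(f,190+216.5/5.267,140+350/5.267,.0125)*1000,1), "rib dark",np.round(plane(f,190+216.5/5.267,140+355/5.267,.006)*1000,1))
print("bar ends",[np.round(plane(f,190+u/5.267,140+212/5.267,.05)*1000,1) for u in(152,287)])
print("blue head top",[np.round(plane(f,190+u/5.267,140+184/5.267,.071)*1000,1) for u in(168,268)])
f=L("c4"); print("yel head",[np.round(plane(f,250+u/7.375,170+v/7.375,.109)*1000,1) for u,v in((286,270),(437,240))])
f=L("c1"); r=[np.round(plane(f,190+u/5.267,140+v/5.267,.01)*1000,1) for u,v in((490,90),(584,52),(558,246),(648,212))]; print("red corners",r,np.mean(r,0))
E
```

```text
blue foot upper [507.2 100.5  12.5] rib dark [504.4 100.8   6. ]
bar ends [array([587.9, 139. ,  50. ]), array([589.1,  57.8,  50. ])]
blue head top [array([602.3, 128.1,  71. ]), array([603.2,  69. ,  71. ])]
yel head [array([505. , -77.4, 109. ]), array([ 518.1, -139. ,  109. ])]
red corners [array([672.3, -67. ,  10. ]), array([ 697.5, -126. ,   10. ]), array([ 575., -110.,   10.]), array([ 597.1, -166.2,   10. ])] [ 635.475 -117.3     10.   ]
```

>>> apply_moves --deltas "0.02 0.05 0 -0.01;0.04 0.11 0 -0.025;0.06 0.17 0 -0.04;0.08 0.23 0 -0.055;0.1 0.29 0 -0.073;0.12 0.35 0 -0.073;0.14 0.4 0 -0.073;0.15 0.44 0 -0.073"

```text
clock: 11.03
tool_pos: [0.4958, 0.0973, 0.1006]
ee_rot: [[-0.002, -0.019, -1.0], [0.001, -1.0, 0.019], [-1.0, -0.001, 0.002]]
wrist_force: [0.5, -0.6, -0.0]
finger_gap: 0.645
```

>>> apply_moves --deltas "0.005 0.017 0 0;0.005 0.017 0 0;0.005 0.017 0 0;0.005 0.017 0 0"

```text
clock: 11.37
tool_pos: [0.4977, 0.1009, 0.1014]
ee_rot: [[-0.002, -0.023, -1.0], [-0.002, -1.0, 0.023], [-1.0, 0.002, 0.002]]
wrist_force: [-0.4, -0.2, -1.0]
finger_gap: 0.642
```

```bash
python3 snap.py d1 side 190 310 130 230
```

```text
zoom 5.9 [0.498  0.1007 0.1016] 11.42 0.6475641845079608
```

View pics/d1.png

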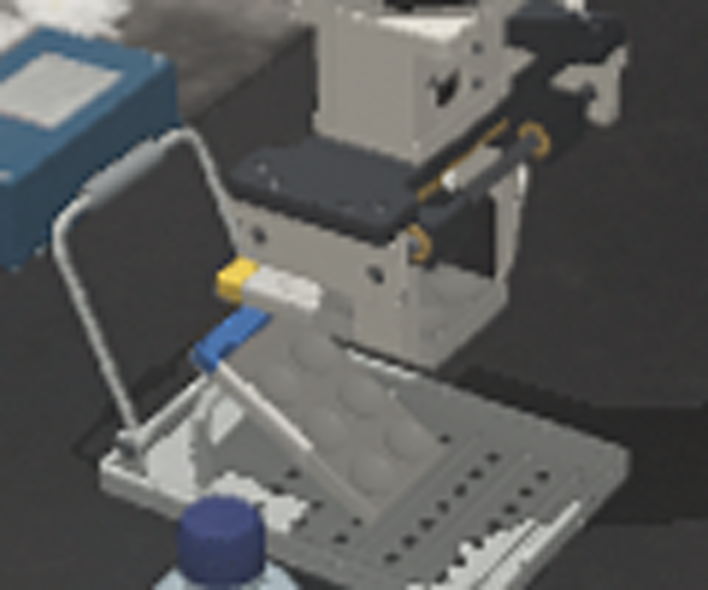

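Yellow hangs level above the blue tile, its head over the blue band. Lower it until the head touches, then pivot.

>>> apply_moves --deltas "0 0.003 -0.03 0;0 0.003 -0.05 0;0 0.003 -0.06 0;0 0.003 -0.06 0;0 0.003 -0.06 0"

```text
clock: 11.83
tool_pos: [0.4984, 0.1039, 0.072]
ee_rot: [[-0.001, -0.022, -1.0], [-0.0, -1.0, 0.022], [-1.0, 0.0, 0.001]]
wrist_force: [-0.3, 0.9, 0.0]
finger_gap: 0.647
```

>>> apply_moves --deltas "0 0 -0.006 0;0 0 -0.012 0;0 0 -0.018 0;0 0 -0.024 0;0 0 -0.03 0;0 0 -0.036 0;0 0 -0.04 0;0 0 -0.04 0" --newtons 16

```text
clock: 12.5
tool_pos: [0.4985, 0.1046, 0.0519]
ee_rot: [[-0.0, -0.021, -1.0], [0.0, -1.0, 0.021], [-1.0, -0.0, 0.0]]
wrist_force: [-0.9, 0.1, 0.3]
finger_gap: 0.652
```

```bash
python3 snap.py d2 side 190 310 130 230
```

```text
zoom 5.9 [0.4985 0.1046 0.0521] 12.55 0.6489460237395962
```

View pics/d2.png

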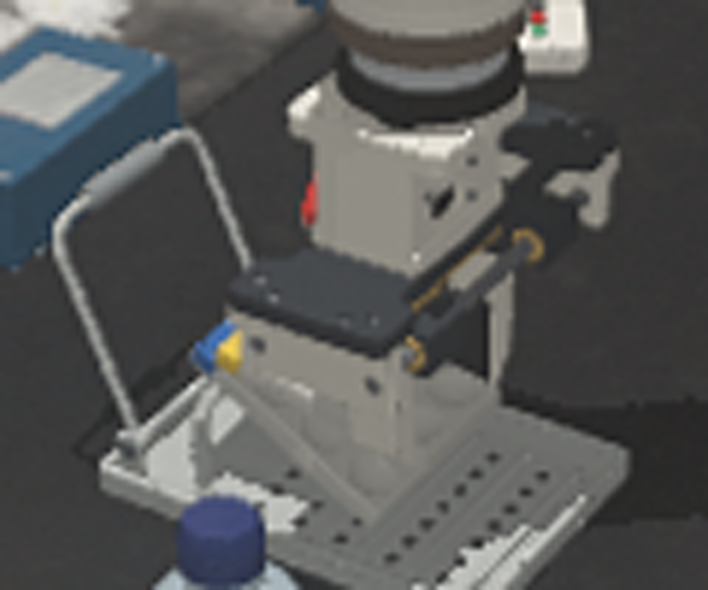

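>>> apply_moves --deltas "0 -0.003 -0.006 0;0 -0.003 -0.012 0;0 -0.003 -0.018 0;0 -0.003 -0.026 0;0 -0.003 -0.034 0;0 -0.003 -0.042 0;0 -0.003 -0.05 0;0 -0.003 -0.05 0"

```text
clock: 13.22
tool_pos: [0.4981, 0.1028, 0.0264]
ee_rot: [[-0.001, -0.022, -1.0], [-0.0, -1.0, 0.022], [-1.0, 0.0, 0.001]]
wrist_force: [0.5, -0.0, -0.3]
finger_gap: 0.654
```

```bash
python3 snap.py d3 side 190 310 130 230
```

```text
zoom 5.9 [0.498  0.1028 0.0267] 13.27 0.649634997648302
```

View pics/d3.png

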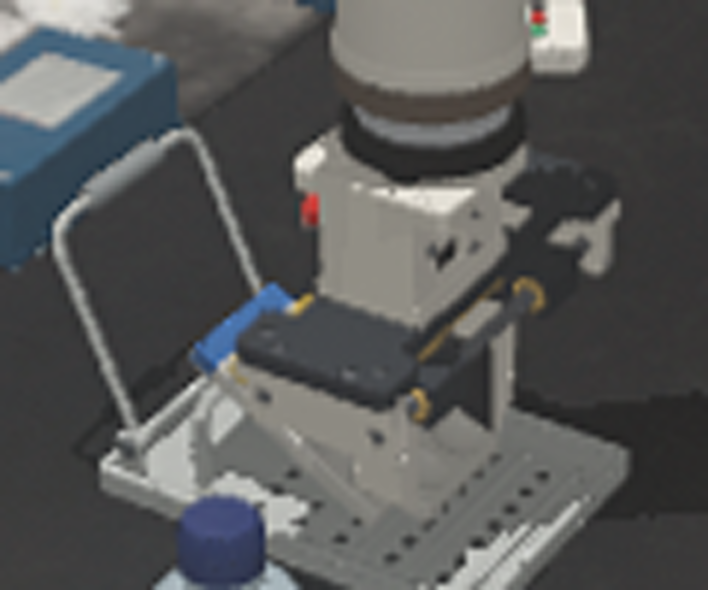

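>>> apply_moves --deltas "0 0 -0.005 0;0 0 -0.01 0;0 0 -0.015 0;0 0 -0.018 0;0 0 -0.018 0;0 0 -0.018 0"

```text
clock: 13.77
tool_pos: [0.4986, 0.1031, 0.0182]
ee_rot: [[-0.0, -0.021, -1.0], [-0.0, -1.0, 0.021], [-1.0, 0.0, 0.0]]
wrist_force: [-0.4, 0.4, 0.8]
finger_gap: 0.654
```

>>> apply_moves --deltas "0 0 -0.003 0;0 0 -0.006 0;0 0 -0.006 0;0 0 -0.006 0;0 0 -0.006 0"

```text
clock: 14.18
tool_pos: [0.4987, 0.103, 0.0153]
ee_rot: [[-0.0, -0.022, -1.0], [-0.0, -1.0, 0.022], [-1.0, 0.0, 0.0]]
wrist_force: [-1.0, -0.5, -0.3]
finger_gap: 0.651
```

>>> apply_moves --deltas "0 0 -0.003 0;0 0 -0.004 0;0 0 -0.004 0;0 0 -0.004 0"

```text
clock: 14.52
tool_pos: [0.499, 0.1031, 0.014]
ee_rot: [[0.001, -0.022, -1.0], [-0.0, -1.0, 0.022], [-1.0, 0.0, -0.001]]
wrist_force: [-2.0, 0.4, 7.1]
finger_gap: 0.651
```

```bash
python3 snap.py d4 side 190 310 130 230; python3 snap.py d5 top 190 290 150 240
```

```text
zoom 5.9 [0.499  0.1031 0.014 ] 14.57 0.6495446787489613
zoom 6.555555555555555 [0.4989 0.1031 0.014 ] 14.62 0.6519731699954839
```

View pics/d4.png

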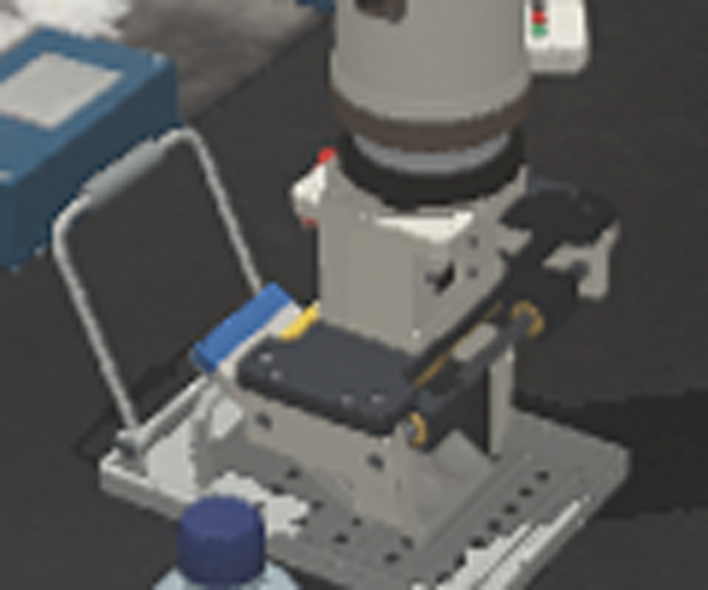

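>>> apply_moves --deltas "0 0 0 0;0 0 0 0;0 0 0 0;0 0 0 0" --fingers -0.5

```text
clock: 14.95
tool_pos: [0.4985, 0.1029, 0.0131]
ee_rot: [[-0.0, -0.022, -1.0], [-0.0, -1.0, 0.022], [-1.0, 0.0, 0.0]]
wrist_force: [-0.7, 1.2, -1.0]
finger_gap: 0.747
```

>>> apply_moves --deltas "0 0 0.02 0;0 0 0.06 0;0 0 0.12 0;0 0 0.18 0;0 0 0.2 0;0 0 0.2 0"

```text
clock: 15.45
tool_pos: [0.5012, 0.1036, 0.1166]
ee_rot: [[0.006, -0.022, -1.0], [0.001, -1.0, 0.022], [-1.0, -0.001, -0.006]]
wrist_force: [1.1, -0.3, -0.0]
finger_gap: 0.753
```

>>> apply_moves --deltas "0.01 -0.06 0 0.02;0.03 -0.13 0 0.05;0.05 -0.2 0 0.08;0.09 -0.28 0 0.11;0.13 -0.35 0 0.132;0.17 -0.42 0 0.132;0.21 -0.465 0 0.132;0.21 -0.465 0 0.132" --fingers -0.7

```text
clock: 16.12
tool_pos: [0.6058, -0.1382, 0.1116]
ee_rot: [[0.001, 0.374, -0.927], [-0.003, -0.927, -0.374], [-1.0, 0.003, 0.0]]
wrist_force: [1.5, -0.7, -0.4]
finger_gap: 0.853
```

>>> apply_moves --deltas "0 0 -0.05 0;0 0 -0.12 0;0 0 -0.17 0;0 0 -0.19 0;0 0 -0.19 0"

```text
clock: 16.53
tool_pos: [0.6003, -0.1286, 0.0145]
ee_rot: [[-0.007, 0.384, -0.923], [0.002, -0.924, -0.384], [-1.0, -0.004, 0.006]]
wrist_force: [-0.9, 0.6, -0.6]
finger_gap: 0.852
```

```bash
python3 snap.py e1 top 190 340 140 250;python3 snap.py e2 side 190 340 110 220
```

```text
zoom 5.266666666666667 [ 0.6022 -0.1287  0.0167] 16.58 0.8481593105932068
zoom 5.266666666666667 [ 0.6038 -0.1288  0.0184] 16.63 0.8539912015928225
```

View pics/e1.png

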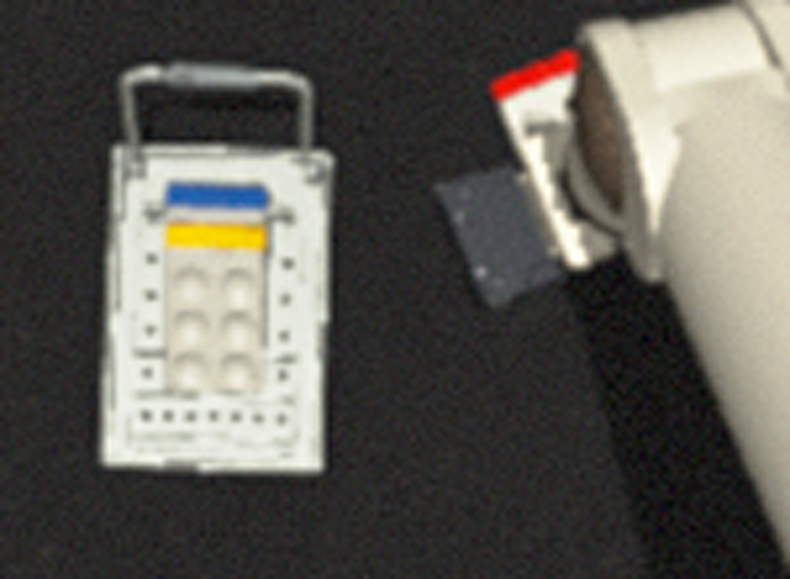

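View pics/e2.png

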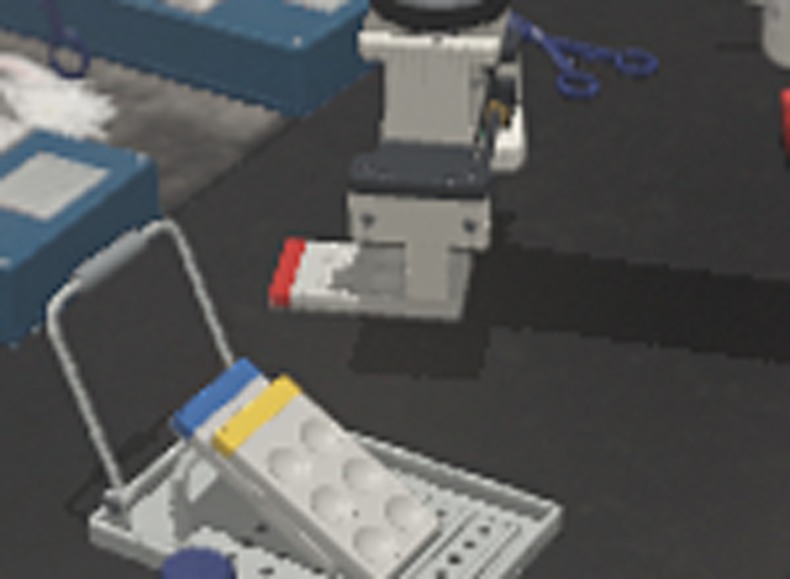

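>>> apply_moves --deltas "0 0 -0.02 0;0 0 -0.02 0;0 0 -0.02 0;0 0 -0.02 0"

```text
clock: 16.97
tool_pos: [0.6043, -0.1296, 0.0091]
ee_rot: [[0.001, 0.383, -0.924], [-0.0, -0.924, -0.383], [-1.0, 0.001, -0.001]]
wrist_force: [-1.0, 0.7, 0.2]
finger_gap: 0.85
```

>>> apply_moves --deltas "0.002 0 -0.013 0;0.002 0 -0.013 0;0.002 0 -0.013 0;0.002 0 -0.013 0"

```text
clock: 17.3
tool_pos: [0.6047, -0.1294, 0.0017]
ee_rot: [[-0.0, 0.383, -0.924], [0.0, -0.924, -0.383], [-1.0, -0.0, 0.0]]
wrist_force: [-0.0, 0.2, 0.1]
finger_gap: 0.848
```

>>> apply_moves --deltas "0 0 0 0;0 0 0 0;0 0 0 0;0 0 0 0;0 0 0 0" --fingers 1 --newtons 40

```text
clock: 17.72
tool_pos: [0.6048, -0.1295, 0.0019]
ee_rot: [[0.0, 0.383, -0.924], [-0.0, -0.924, -0.383], [-1.0, 0.0, -0.0]]
wrist_force: [0.1, 0.1, -1.0]
finger_gap: 0.646
```

>>> apply_moves --deltas "0 0 0.03 0;0 0 0.09 0;0 0 0.15 0;0 0 0.2 0;0 0 0.2 0;0 0 0.2 0;0 0 0.2 0"

```text
clock: 18.3
tool_pos: [0.6041, -0.1298, 0.102]
ee_rot: [[-0.001, 0.383, -0.924], [-0.0, -0.924, -0.383], [-1.0, 0.0, 0.001]]
wrist_force: [-0.3, 0.6, -1.4]
finger_gap: 0.645
```

```bash
python3 snap.py e3 side 190 340 90 200; python3 snap.py e4 top 250 350 130 210
```

```text
zoom 5.266666666666667 [ 0.6036 -0.1296  0.1011] 18.35 0.6486725695034319
zoom 7.375 [ 0.6035 -0.1295  0.1007] 18.4 0.6477968810057574
```

View pics/e3.png

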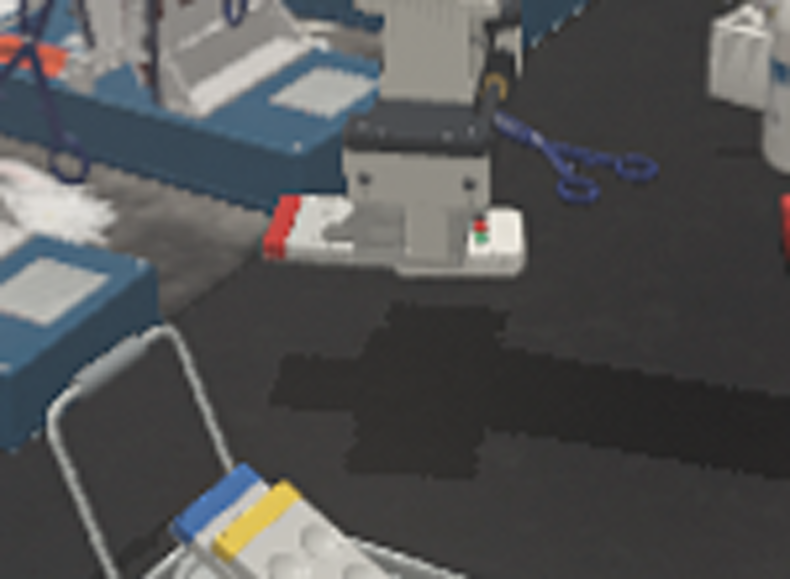

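View pics/e4.png

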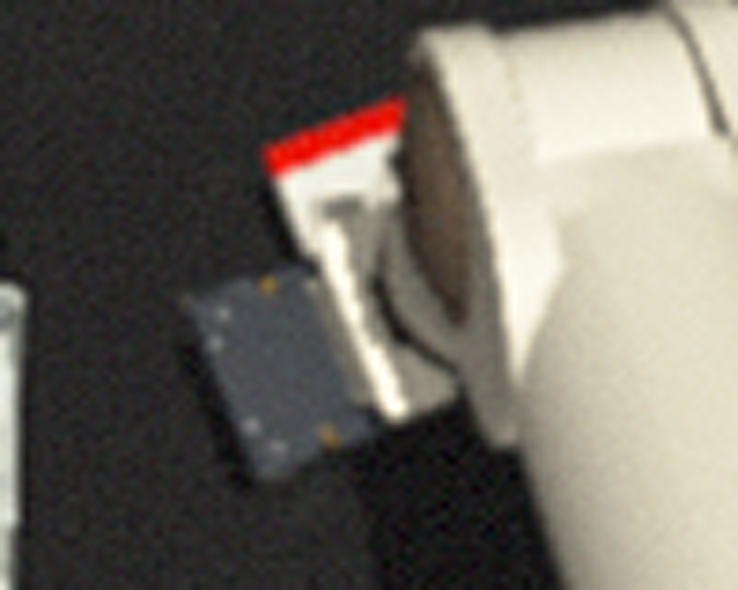

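```bash
python3 - <<'E'
from h import *
import pickle
f=pickle.load(open("pics/e4.pkl","rb")); t=np.array([603.5,-129.5]); a=np.radians(22.5); d=np.array([np.cos(a),np.sin(a)])
for u,v in((262,150),(330,123),(400,97)): p=plane(f,250+u/7.375,130+v/7.375,.109)[:2]*1000; print(np.round(p,1),110-(p-t)@d, (p-t)@np.array([-d[1],d[0]]))
E
```

```text
[676.  -66.5] 18.917574055168373 30.495268770942403
[687.8 -94.6] 18.73655840352339 0.003580148784891495
[ 699.3 -123.6] 19.237496239734554 -31.23675135965902
```

>>> apply_moves --deltas "-0.06 0.01 0 -0.02;-0.13 0.04 0 -0.05;-0.19 0.08 0 -0.08;-0.23 0.14 0 -0.11;-0.25 0.2 0 -0.132;-0.261 0.27 0 -0.132;-0.261 0.34 0 -0.132;-0.261 0.4 0 -0.132"

```text
clock: 19.07
tool_pos: [0.4726, 0.0725, 0.1011]
ee_rot: [[-0.002, -0.021, -1.0], [0.0, -1.0, 0.021], [-1.0, -0.0, 0.002]]
wrist_force: [0.7, -0.2, -1.3]
finger_gap: 0.646
```

>>> apply_moves --deltas "0 0.04 0 0;0 0.066 0 0;0 0.066 0 0;0 0.066 0 0;0 0.066 0 0"

```text
clock: 19.48
tool_pos: [0.4736, 0.1023, 0.1011]
ee_rot: [[-0.002, -0.022, -1.0], [-0.001, -1.0, 0.022], [-1.0, 0.001, 0.002]]
wrist_force: [-0.1, 0.2, -1.3]
finger_gap: 0.647
```

```bash
python3 snap.py g1 side 190 310 130 230
```

```text
zoom 5.9 [0.4738 0.1019 0.1012] 19.53 0.6479796176556312
```

View pics/g1.png

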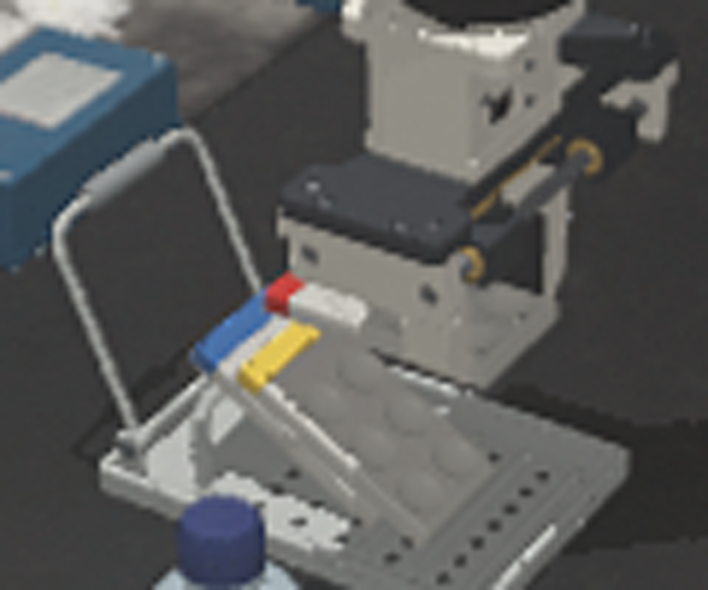

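>>> apply_moves --deltas "0 0.001 -0.03 0;0 0.001 -0.055 0;0 0.001 -0.07 0;0 0.001 -0.07 0;0 0.001 -0.07 0"

```text
clock: 19.95
tool_pos: [0.4736, 0.1035, 0.0662]
ee_rot: [[-0.002, -0.022, -1.0], [-0.0, -1.0, 0.022], [-1.0, 0.0, 0.002]]
wrist_force: [0.0, 0.1, -1.4]
finger_gap: 0.652
```

>>> apply_moves --deltas "0 0 -0.006 0;0 0 -0.012 0;0 0 -0.018 0;0 0 -0.024 0;0 0 -0.03 0;0 0 -0.036 0;0 0 -0.04 0;0 0 -0.04 0" --newtons 16

```text
clock: 20.62
tool_pos: [0.474, 0.1041, 0.0464]
ee_rot: [[-0.0, -0.021, -1.0], [0.0, -1.0, 0.021], [-1.0, -0.0, 0.0]]
wrist_force: [0.4, 0.5, 0.8]
finger_gap: 0.647
```

```bash
python3 snap.py g2 side 190 310 130 230
```

```text
zoom 5.9 [0.474  0.1041 0.0466] 20.67 0.6521958629680253
```

View pics/g2.png

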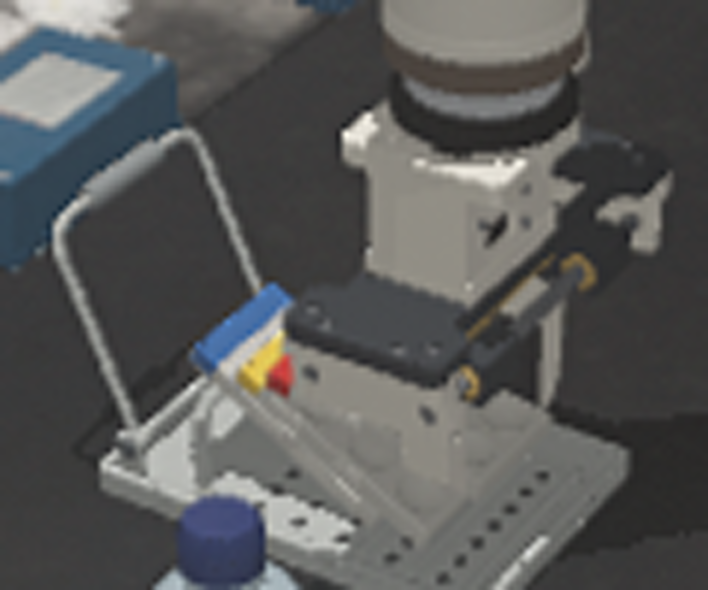

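>>> apply_moves --deltas "0 -0.001 -0.006 0;0 -0.001 -0.012 0;0 -0.001 -0.018 0;0 -0.001 -0.026 0;0 -0.001 -0.034 0;0 -0.001 -0.042 0;0 -0.001 -0.048 0;0 -0.001 -0.048 0"

```text
clock: 21.33
tool_pos: [0.4736, 0.1034, 0.022]
ee_rot: [[-0.001, -0.022, -1.0], [-0.0, -1.0, 0.022], [-1.0, 0.0, 0.001]]
wrist_force: [-1.0, -0.4, -0.5]
finger_gap: 0.648
```

>>> apply_moves --deltas "0 0 -0.003 0;0 0 -0.006 0;0 0 -0.009 0;0 0 -0.009 0;0 0 -0.009 0"

```text
clock: 21.75
tool_pos: [0.4742, 0.1036, 0.0183]
ee_rot: [[-0.0, -0.022, -1.0], [-0.0, -1.0, 0.022], [-1.0, 0.0, 0.0]]
wrist_force: [1.3, 0.1, 0.9]
finger_gap: 0.649
```

>>> apply_moves --deltas "0 0 -0.003 0;0 0 -0.006 0;0 0 -0.007 0;0 0 -0.007 0;0 0 -0.007 0"

```text
clock: 22.17
tool_pos: [0.4741, 0.1036, 0.0148]
ee_rot: [[-0.0, -0.022, -1.0], [0.0, -1.0, 0.022], [-1.0, 0.0, 0.0]]
wrist_force: [-0.2, -0.3, 0.0]
finger_gap: 0.652
```

```bash
python3 snap.py g3 side 190 310 130 230
```

```text
zoom 5.9 [0.4741 0.1035 0.0148] 22.22 0.6536321992490209
```

View pics/g3.png

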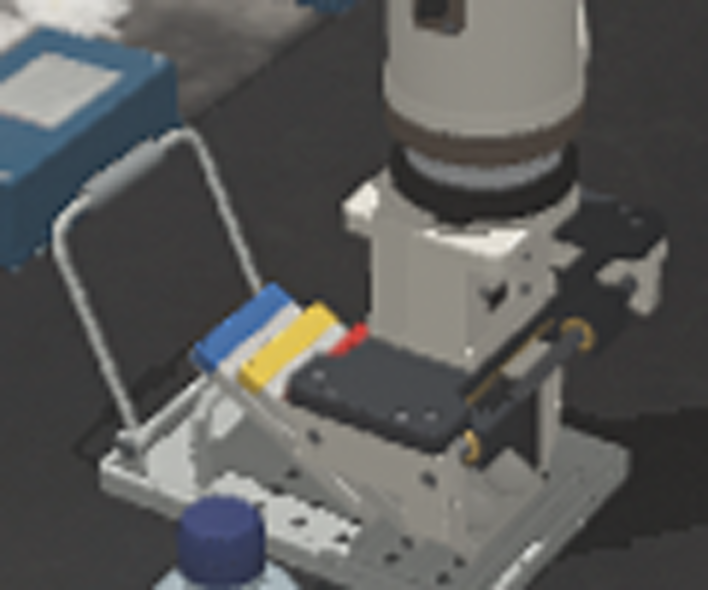

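>>> apply_moves --deltas "0 0 -0.002 0;0 0 -0.003 0;0 0 -0.003 0;0 0 -0.003 0"

```text
clock: 22.55
tool_pos: [0.4743, 0.1036, 0.0134]
ee_rot: [[0.0, -0.022, -1.0], [-0.0, -1.0, 0.022], [-1.0, 0.0, -0.0]]
wrist_force: [-0.4, 0.3, 0.4]
finger_gap: 0.652
```

>>> apply_moves --deltas "0 0 -0.002 0;0 0 -0.003 0;0 0 -0.003 0;0 0 -0.003 0"

```text
clock: 22.88
tool_pos: [0.4744, 0.1036, 0.013]
ee_rot: [[0.001, -0.022, -1.0], [-0.001, -1.0, 0.022], [-1.0, 0.001, -0.001]]
wrist_force: [-4.1, -1.1, 16.7]
finger_gap: 0.648
```

>>> apply_moves --deltas "0 0 0.002 0;0 0 0.002 0;0 0 0.002 0;0 0 0.002 0;0 0 0.002 0" --fingers -0.5

```text
clock: 23.3
tool_pos: [0.474, 0.1034, 0.0125]
ee_rot: [[-0.001, -0.022, -1.0], [-0.0, -1.0, 0.022], [-1.0, 0.0, 0.001]]
wrist_force: [-1.1, 0.0, 0.3]
finger_gap: 0.753
```

>>> apply_moves --deltas "0 0 0.02 0;0 0 0.06 0;0 0 0.12 0;0 0 0.18 0;0 0 0.24 0;0 0 0.3 0;0 0 0.36 0;-0.03 0 0.36 0"

```text
clock: 23.97
tool_pos: [0.4649, 0.105, 0.1992]
ee_rot: [[0.012, -0.022, -1.0], [0.002, -1.0, 0.022], [-1.0, -0.003, -0.012]]
wrist_force: [0.9, -0.2, 0.6]
finger_gap: 0.747
```

>>> apply_moves --deltas "0 -0.08 0 0.03;0 -0.16 0 0.06;0 -0.24 0 0.09;0 -0.3 0 0.12;0 -0.36 0 0.15;0 -0.36 0 0.18"

```text
clock: 24.47
tool_pos: [0.4585, -0.0835, 0.1932]
ee_rot: [[-0.0, 0.514, -0.858], [-0.003, -0.858, -0.514], [-1.0, 0.002, 0.002]]
wrist_force: [0.6, -0.5, 0.1]
finger_gap: 0.75
```

```bash
python3 snap.py i1 side 190 310 130 230; python3 snap.py i2 top 190 290 150 240
```

```text
zoom 5.9 [ 0.4587 -0.0802  0.1932] 24.52 0.7495113987654646
zoom 6.555555555555555 [ 0.4588 -0.0779  0.1932] 24.57 0.7486499807162287
```

View pics/i1.png

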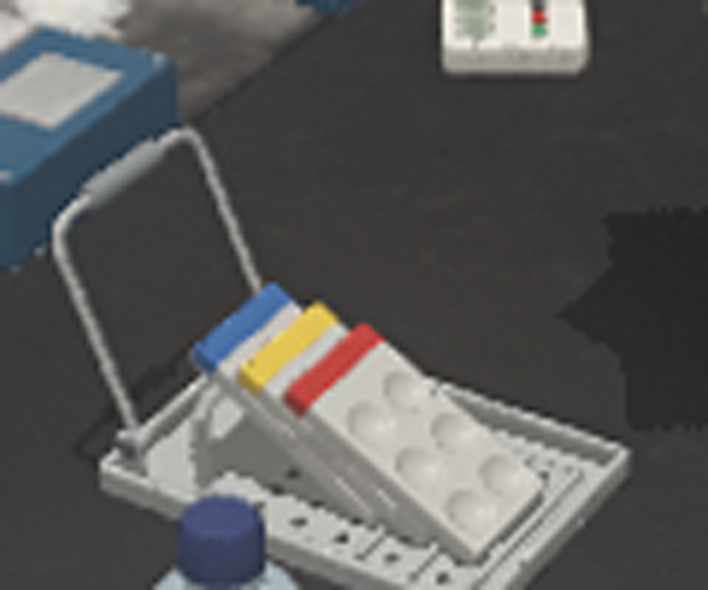

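View pics/i2.png

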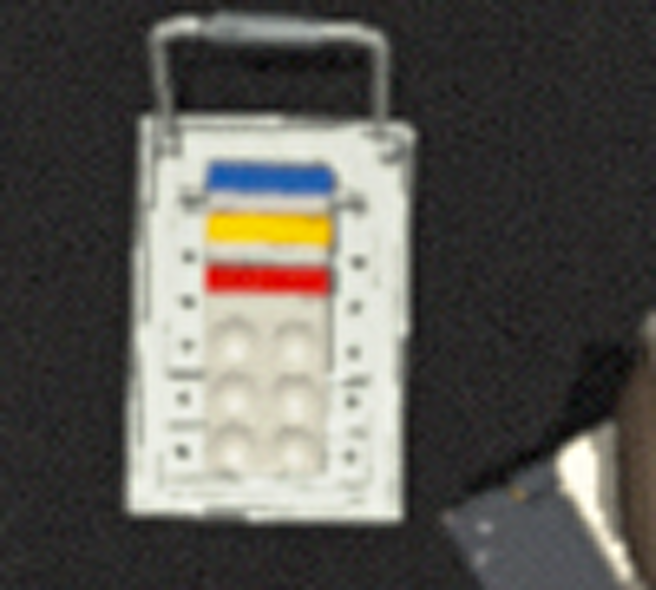

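```bash
python3 - <<'E'
from h import *
import pickle
s=arm.state(); print(np.round(s["q"],2),np.round(s["tool_pos"],4),np.degrees(np.arctan2(s["ee_rot"][1][1],s["ee_rot"][0][1])))
f=pickle.load(open("pics/i2.pkl","rb")); g=pickle.load(open("pics/i1.pkl","rb"))
T=lambda u,v:(190+u/6.5556,150+v/6.5556); S=lambda u,v:(190+u/5.9,130+v/5.9)
for n,a,b in[("sleeve",(270,28),(128,172)),("sl end L",(207,25),(91,196)),("sl end R",(332,30),(162,148)),("corner R",(382,37),(190,133))]:
    p,e=tri(f,T(*a),g,S(*b)); print(n,np.round(p*1000,1),round(e*1000,1))
for v in(85,126): print(v,np.round(plane(f,270,v,.2)*1000),np.round(plane(f,270,v,.05)*1000))
E
```

```text
[ 0.69  0.24 -0.66  2.03  0.18  0.93 -1.08] [ 0.4588 -0.0779  0.1932] -58.979195620523605
sleeve [658.8  97.7 121.7] 0.3
sl end L [658.7 126.  124.5] 1.6
sl end R [659.3  69.8 119.5] 1.2
corner R [658.1  47.5 116.2] 3.8
85 [848. -13. 200.] [904. -20.  50.]
126 [728. -14. 200.] [766. -21.  50.]
```

>>> apply_moves --deltas "0.05 0.04 0.01 0.04;0.1 0.08 0.02 0.08;0.15 0.13 0.02 0.12;0.21 0.18 0.02 0.16;0.27 0.23 0.02 0.2;0.33 0.28 0.02 0.24;0.37 0.32 0.02 0.28;0.39 0.345 0.02 0.321" --fingers 0.1 --newtons 5

```text
clock: 25.23
tool_pos: [0.6556, 0.1017, 0.2032]
ee_rot: [[0.001, 1.0, -0.02], [0.004, -0.02, -1.0], [-1.0, 0.001, -0.004]]
wrist_force: [0.4, 0.8, 0.6]
finger_gap: 0.448
```

>>> apply_moves --deltas "0.012 0.009 0 0.01;0.012 0.009 0 0.01;0.012 0.009 0 0.01;0.012 0.009 0 0.01"

```text
clock: 25.57
tool_pos: [0.6595, 0.0993, 0.2028]
ee_rot: [[-0.001, 1.0, 0.0], [-0.001, 0.0, -1.0], [-1.0, -0.001, 0.001]]
wrist_force: [-0.5, 1.0, 0.3]
finger_gap: 0.448
```

```bash
python3 snap.py j1 side 170 320 100 220; python3 snap.py j2 top 190 290 100 190
```

```text
zoom 4.916666666666667 [0.6596 0.099  0.203 ] 25.62 0.45316638299358597
zoom 6.555555555555555 [0.6597 0.0989 0.2031] 25.67 0.4476991991330328
```

View pics/j1.png

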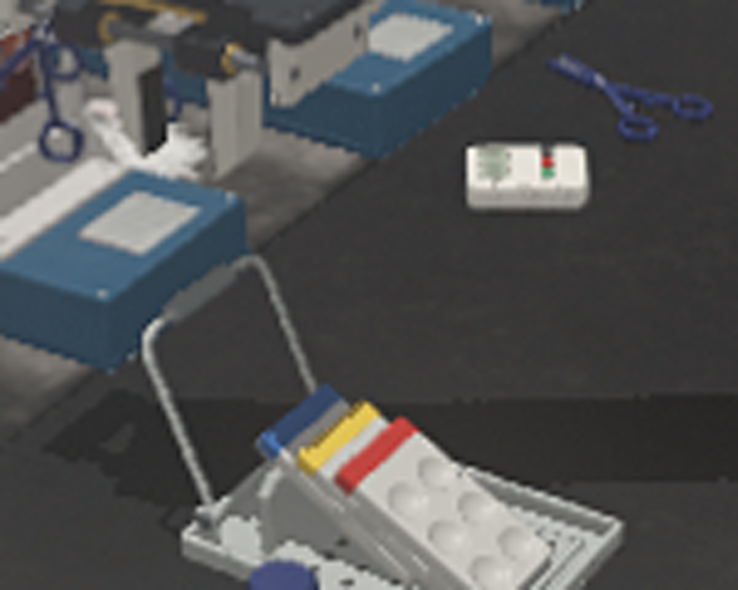

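>>> apply_moves --deltas "0 0 -0.04 0;0 0 -0.08 0;0 0 -0.12 0;0 0 -0.14 0;0 0 -0.14 0;0 0 -0.14 0"

```text
clock: 26.17
tool_pos: [0.66, 0.0999, 0.133]
ee_rot: [[-0.0, 1.0, 0.003], [-0.0, 0.003, -1.0], [-1.0, -0.0, 0.0]]
wrist_force: [-0.7, -0.4, -0.3]
finger_gap: 0.449
```

```bash
python3 snap.py k1 side 190 270 110 180
```

```text
zoom 8.428571428571429 [0.6607 0.1004 0.1339] 26.22 0.4499792532844354
```

View pics/k1.png

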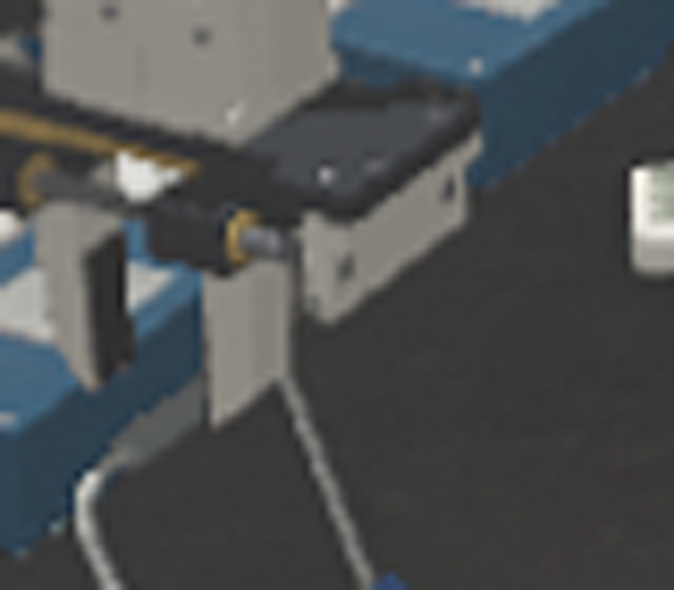

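>>> apply_moves --deltas "0 0 -0.02 0;0 0 -0.034 0;0 0 -0.034 0;0 0 -0.034 0"

```text
clock: 26.55
tool_pos: [0.6598, 0.1004, 0.1153]
ee_rot: [[-0.001, 1.0, 0.004], [-0.0, 0.004, -1.0], [-1.0, -0.001, 0.0]]
wrist_force: [-0.3, -0.7, 0.4]
finger_gap: 0.447
```

```bash
python3 snap.py k2 side 190 270 110 180
```

```text
zoom 8.428571428571429 [0.6601 0.1006 0.1157] 26.6 0.45163256635751636
```

View pics/k2.png

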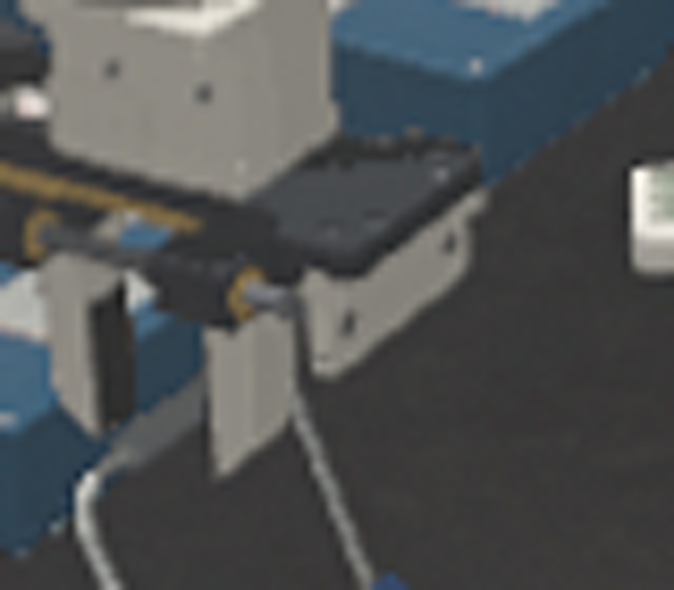

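>>> apply_moves --deltas "0 0 0 0;0 0 0 0;0 0 0 0;0 0 0 0;0 0 0 0;0 0 0 0" --fingers 1 --newtons 5

```text
clock: 27.1
tool_pos: [0.6602, 0.1005, 0.116]
ee_rot: [[-0.0, 1.0, 0.004], [0.0, 0.004, -1.0], [-1.0, -0.0, -0.0]]
wrist_force: [0.1, 0.1, 0.1]
finger_gap: 0.125
```

>>> apply_moves --deltas "-0.014 0.001 0.006 0;-0.031 0.001 0.011 0;-0.049 0.001 0.015 0;-0.067 0.001 0.017 0;-0.085 0.002 0.018 0;-0.104 0.002 0.017 0;-0.122 0.002 0.015 0;-0.14 0.002 0.011 0"

```text
clock: 27.77
tool_pos: [0.5891, 0.1019, 0.1214]
ee_rot: [[0.0, 1.0, 0.005], [0.0, 0.005, -1.0], [-1.0, 0.0, -0.0]]
wrist_force: [0.9, 1.1, 0.7]
finger_gap: 0.127
```

```bash
python3 snap.py l1 side 190 290 110 210
```

```text
zoom 5.9 [0.5868 0.1019 0.1206] 27.82 0.1266174063851561
```

View pics/l1.png

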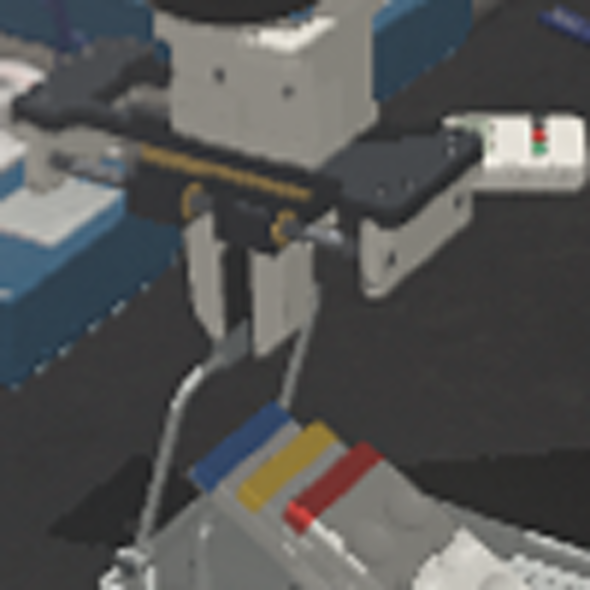

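>>> apply_moves --deltas "-0.017 0 -0.005 0;-0.034 0 -0.012 0;-0.051 0 -0.021 0;-0.066 0 -0.031 0;-0.081 0 -0.042 0;-0.094 0 -0.054 0;-0.106 0 -0.068 0;-0.118 0 -0.082 0"

```text
clock: 28.48
tool_pos: [0.5313, 0.1022, 0.0797]
ee_rot: [[0.001, 1.0, 0.005], [0.001, 0.005, -1.0], [-1.0, 0.001, -0.001]]
wrist_force: [4.8, 5.4, -3.3]
finger_gap: 0.127
```

```bash
python3 snap.py l2 side 190 310 120 220
```

```text
zoom 5.9 [0.53   0.1017 0.0784] 28.53 0.12659646938184235
```

View pics/l2.png

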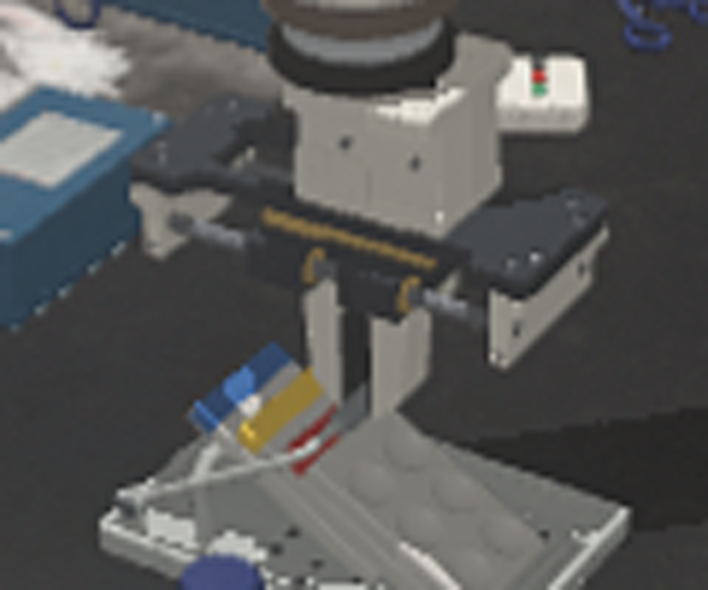

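>>> apply_moves --deltas "-0.005 -0.001 -0.007 0;-0.01 -0.001 -0.014 0;-0.013 -0.001 -0.021 0;-0.013 -0.001 -0.021 0;-0.013 -0.001 -0.021 0"

```text
clock: 28.95
tool_pos: [0.5251, 0.1017, 0.0694]
ee_rot: [[0.001, 1.0, 0.005], [0.001, 0.005, -1.0], [-1.0, 0.001, -0.001]]
wrist_force: [2.8, 4.0, -2.3]
finger_gap: 0.13
```

```bash
python3 snap.py l3 side 200 300 150 225
```

```text
zoom 7.866666666666666 [0.5251 0.1017 0.0694] 29.0 0.12450737286998063
```

View pics/l3.png

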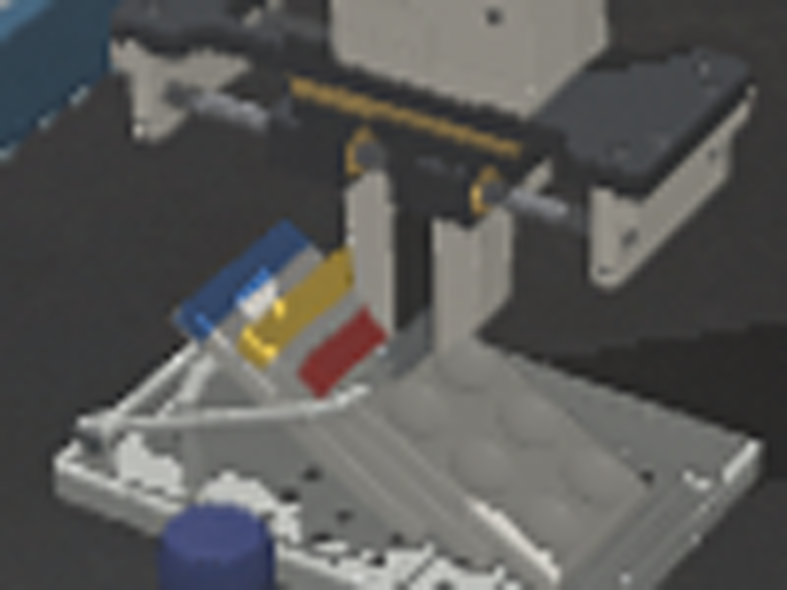

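>>> apply_moves --deltas "-0.001 0 -0.003 0;-0.002 0 -0.005 0;-0.002 0 -0.005 0;-0.002 0 -0.005 0"

```text
clock: 29.33
tool_pos: [0.524, 0.1016, 0.0671]
ee_rot: [[0.001, 1.0, 0.005], [0.001, 0.005, -1.0], [-1.0, 0.001, -0.001]]
wrist_force: [2.5, 5.2, -2.0]
finger_gap: 0.126
```

>>> apply_moves --deltas "0 0 0 0;0 0 0 0;0 0 0 0;0 0 0 0" --fingers 0.5

```text
clock: 29.67
tool_pos: [0.5232, 0.0999, 0.067]
ee_rot: [[-0.001, 1.0, 0.004], [-0.001, 0.004, -1.0], [-1.0, -0.001, 0.001]]
wrist_force: [-0.4, -0.7, -0.4]
finger_gap: 0.25
```

```bash
python3 snap.py m1 side 200 300 150 225
```

```text
zoom 7.866666666666666 [0.5233 0.1002 0.067 ] 29.72 0.2509614489644518
```

View pics/m1.png

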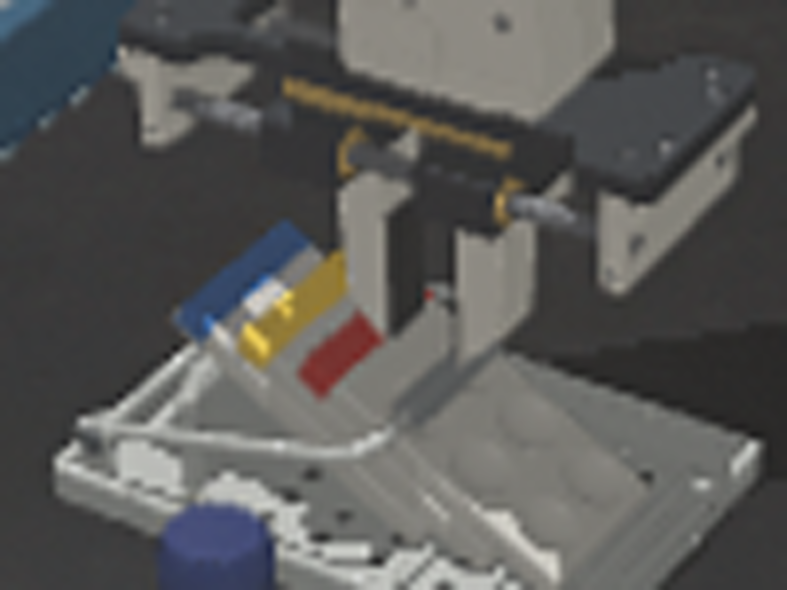

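The keeper has come down onto the red tile. Raise straight up and away, then check.

>>> apply_moves --deltas "0 0 0.02 0;0 0 0.06 0;0 0 0.12 0;0 0 0.18 0;0 0 0.24 0;0 0 0.3 0;0 0 0.3 0"

```text
clock: 30.3
tool_pos: [0.527, 0.1026, 0.2237]
ee_rot: [[0.009, 1.0, 0.005], [0.001, 0.005, -1.0], [-1.0, 0.009, -0.001]]
wrist_force: [1.4, 1.2, 0.0]
finger_gap: 0.247
```

>>> apply_moves --deltas "-0.04 -0.06 0 -0.03;-0.08 -0.13 0 -0.06;-0.1 -0.2 0 -0.09;-0.1 -0.28 0 -0.12;-0.1 -0.36 0 -0.15;-0.1 -0.44 0 -0.18;-0.1 -0.48 0 -0.2;-0.1 -0.48 0 -0.2"

```text
clock: 30.97
tool_pos: [0.4729, -0.1451, 0.2173]
ee_rot: [[-0.0, 0.805, -0.594], [-0.002, -0.594, -0.805], [-1.0, 0.001, 0.002]]
wrist_force: [-0.4, 0.4, 0.1]
finger_gap: 0.25
```

>>> apply_moves --deltas "0 0 0 0;0 0 0 0;0 0 0 0;0 0 0 0"

```text
clock: 31.3
tool_pos: [0.4739, -0.1372, 0.2174]
ee_rot: [[0.0, 0.814, -0.581], [0.0, -0.581, -0.814], [-1.0, -0.0, -0.0]]
wrist_force: [0.1, -0.6, -1.4]
finger_gap: 0.247
```

```bash
python3 snap.py n1 side 190 310 130 230; python3 snap.py n2 top 130 370 120 240
```

```text
zoom 5.9 [ 0.4739 -0.1374  0.2174] 31.35 0.2518044969707333
zoom 3.2916666666666665 [ 0.4739 -0.1377  0.2174] 31.4 0.24834790937819667
```

View pics/n1.png

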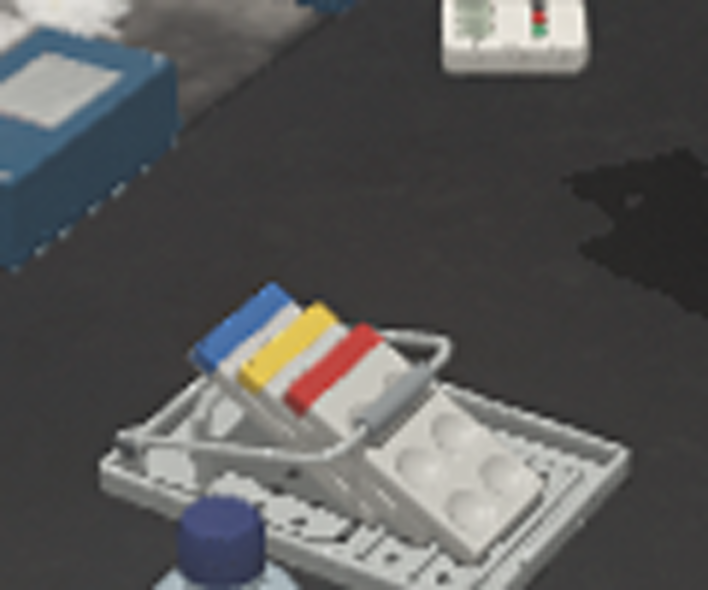

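View pics/n2.png

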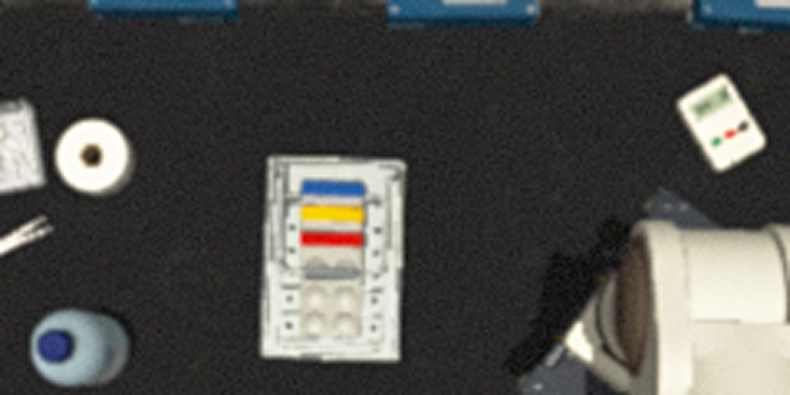

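```bash
python3 - <<'E'
from h import *
import pickle
L=lambda n:pickle.load(open(f"pics/{n}.pkl","rb"))
a,b=L("n2"),L("n1")
p,e=tri(a,(130+332/3.2917,120+272/3.2917),b,(190+395/5.9,130+400/5.9)); print("sleeve",np.round(p*1000,1),e)
f0=pickle.load(open("f0.pkl","rb"))["top"]["color"].astype(int); d=np.abs(f0-a["color"].astype(int)).max(2)
for n,(u0,u1,v0,v1) in dict(bottle=(130,178,205,245),roll=(142,176,150,184),timer=(332,366,138,176)).items(): print(n,(d[v0:v1,u0:u1]>60).sum())
i1=L("i1")["color"].astype(int); hs=lambda im:cv2.cvtColor(im.astype(np.uint8),cv2.COLOR_BGR2HSV)
for n,(h0,h1) in dict(blue=(100,125),yellow=(20,35),red=(0,8)).items():
    o=[]
    for im in(i1,b["color"]):
        h=hs(im)[175:205,215:265]; m=(h[...,0]>=h0)&(h[...,0]<=h1)&(h[...,1]>120); y,x=np.nonzero(m); o.append((x.mean().round(2),y.mean().round(2),m.sum()))
    print(n,o)
z=p[2]*1000-26; print("keeper angle",np.arcsin(z/105)-np.radians(5))
arm.close_job()
E
```

```text
sleeve [518.7 100.2  49.8] 0.0025029472057745625
bottle 0
roll 0
timer 0
blue [(np.float64(15.39), np.float64(9.64), np.int64(76)), (np.float64(15.43), np.float64(9.58), np.int64(77))]
yellow [(np.float64(23.15), np.float64(13.01), np.int64(82)), (np.float64(23.15), np.float64(13.01), np.int64(82))]
red [(np.float64(30.76), np.float64(16.83), np.int64(82)), (np.float64(30.76), np.float64(16.83), np.int64(82))]
keeper angle 0.14112193244095184
the job is handed in; nothing more can be done
```

I set the blue, yellow and red tiles into their grooves, each leaning on the one before. I then carried the keeper over by its sleeve and let it down onto the red tile. I handed the job in at about 31.5 s; `close_job` gives no verdict.

- **Tiles:** in the last pictures all three are wells up, coloured ends raised, square to the tray and centred to within about 1–2 mm. The coloured bands did not move when the keeper came down. From the arm's position, each foot should be about 6 mm into its groove.
- **Keeper:** I measured the sleeve's position and it works out to about 0.14 rad. That is just under the quoted 0.15–0.25 but within the error of the measurement. In the picture the sleeve rests across the red tile.
- **Bystanders:** the bottle, label roll and timer show no change from the first picture.
- **Disagreements:** the cameras and the arm differed by 1–3 mm on positions, and the red tile's foot took 16.7 N at touchdown instead of the intended 7 N or so. Neither had any visible effect on the fan.

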